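# Put the breakfast pots back on their own stands

### The job

At the breakfast table all four pots have been put back on the wrong wooden stands. Move each to its own stand, one pot to a stand, centred and upright: the sugar pot on the large round one, the pepper mill on the small round one, the square jam jar on the square one with its sides parallel to the stand's, and the butter dish lengthwise along the oblong one. The cork mat is free for parking a pot on the way but must be clear again at the end, for the teapot; set everything down gently without dropping it or tipping it over, and leave the teacup where it is.

Things in the scene. Friction and masses are not known exactly. Their poses are not given: they have to be found in the camera images.
- sugar_pot: Round white ceramic sugar pot with a terracotta band, its lid fast to it; foot 58 mm across, belly 78 mm across, two small loop handles reaching to 52 mm from the axis at +y and -y. On top an upright round knob 24 mm across, from 68 to 92 mm above the origin, made to be gripped. About 0.3 kg. Origin: centre of its underside. z up through the knob.
- jam_jar: Square white ceramic jam jar with a flush wooden lid fast to it; 54 x 54 mm, 66 mm high, plain upright sides (grip it across two facing sides). About 0.25 kg. Origin: centre of its underside. x and y square to its sides, z up.
- butter_dish: Oblong white covered butter dish, cover fast to it; base 104 mm (x) x 58 mm (y) x 8 mm, cover 92 x 48 mm up to 52 mm. On top a bar grip 50 mm long (x), 14 mm thick (y), from 52 to 74 mm above the origin. About 0.35 kg. Origin: centre of its underside. x along its length, z up.
- pepper_mill: Slender round wooden pepper mill; foot 52 mm across, waist 32 mm, round head 42 mm across from 82 to 110 mm above the origin (a small steel button on top reaches 117 mm). About 0.2 kg. Origin: centre of its underside. z up.
- stand_round_large: Large round stand, 124 mm across: the sugar pot's place. Pale wood, a flat slab 12 mm thick with no rim, fixed to the table. Origin: centre of its underside; z up, so its top face is 12 mm above the origin.
- stand_round_small: Small round stand, 84 mm across: the pepper mill's place. Pale wood, a flat slab 12 mm thick with no rim, fixed to the table. Origin: centre of its underside; z up, so its top face is 12 mm above the origin.
- stand_square: Square stand, 96 x 96 mm: the jam jar's place. Pale wood, a flat slab 12 mm thick with no rim, fixed to the table. Origin: centre of its underside; z up, so its top face is 12 mm above the origin. x and y square to its sides.
- stand_oblong: Oblong stand, 150 mm (x) x 90 mm (y): the butter dish's place. Pale wood, a flat slab 12 mm thick with no rim, fixed to the table. Origin: centre of its underside; z up, so its top face is 12 mm above the origin. x along its length.
- mat: Six-sided cork mat, 130 to 150 mm across, 5 mm thick, flat, empty at the start, fixed to the table; a free spot for parking any one pot. Origin: centre of its underside.
- teacup: Bystander: white teacup 80 mm across and 64 mm high on a terracotta saucer 110 mm across, one loose piece; its handle points to +y. Not to be moved. Origin: centre of the saucer's underside.
Not all that is in view belongs to the job. Of the things like the pepper_mill, leave any that is yellow; of the rest the larger one is meant.

How it is judged:
By the outcome, as a careful person would: the job done as asked, in the order asked, and still so for the second after the job is handed in, with the robot touching nothing.
It also fails if it takes over 144 s, if anything falls off the work surface, if the arm or the gripper's body presses on something with over 40 N, if the wrist force passes 120 N, or if a joint passes its speed limit or range.

### The arm

A 6-joint arm with a two-finger parallel gripper is mounted at the origin on the work surface. World frame = base frame: x ahead of the robot, y to its left, z up, the work surface at z = 0. Lengths are in m, angles in rad, forces in N, time in s.
With the tool pointing down it reaches from about 0.25 to 0.725 m from the base axis. Payload 4 kg.
Tool frame: the origin (TCP) lies on the centre line of the jaws, within the pads' length; the fingertips stand 14 mm ahead of it and the grasp point (between the pads) lies 5 mm behind it; z points along the fingers, x is the direction in which the jaws open and shut, and the axes are right-handed (so a half turn about z gives the same grasp; the last joint's range is limited). The gripper opens to 85 mm and grips with 20 to 120 N. Pads are 22 mm wide; open, the fingers measure 114 mm over their backs; the gripper's body (76 mm by 85 mm) begins 54 mm behind the grasp point. The pads swing forward as they close: fully open they stand 13 mm farther back than shut.
Start: joints at [-1.15, 0.241, 0.005, 1.335, 0, 1.571], TCP at [0.204, -0.456, 0.245] pointing down, gripper open.
Joint ranges: [-2.72, 2.72], [-1.05, 1.87], [-1.09, 1.28], [-1.99, 2.15], [-1.42, 1.44], [-3.14, 3.14]. Speed limits (rad/s): [2.79, 2.79, 3.14, 3.14, 3.14, 3.14].

### API

Orientations are given as a unit quaternion [x, y, z, w].
In Python, from workcell import bot gives the robot as it stands.
- The arm moves only by the tool play_rows, never from a script. Its argument "motion" is a list of rows, each an object with "fingers": the closure, from -1 (fully open) to 1 (shut), so that 0 is half open; "translation": the shift along the tool's x, y, z in cm, a list of three; "roll": the turn about the tool's z in degrees. A call has 1 to 20 rows; each row is the pose to reach, as a shift and turn from the pose commanded when the call began, along the tool's axes at that moment; what a row does not reach only later rows make up. A row lasts 1/12 s, in which the tool goes at most 41.7 mm and 7.16 degrees, less where a joint would pass 70% of its speed; a pose out of reach is approached as far as the arm can. A call with a gripper value outside its range is refused whole. The fingers move at their own pace and stop on an object; the grip force is fixed at half the most. Time passes only in rows, so rows that repeat a pose let the fingers close. It gives the time, the measured TCP pose, the force and the opening at its end, in the units of the state.
- bot.get_obs(): the state, without advancing time (a new reading comes with each control period).
- bot.camera(name): name is "scene" or "top" or "wrist"; returns a dict with "pixels" (480x640x3 uint8, red, green, blue), "intrinsics" (3x3 intrinsics, pixels), "world_to_cam" (4x4, takes a point from world to camera coordinates). Camera axes: x right, y down, z forward; pixel columns grow to the right and rows downward; lengths in m; the calibration is good to about 2 mm. A picture is of the moment at which its call begins. There is no depth.
- bot.job_done(): hands the job in, once; it reports no verdict.
The state is a dict: "clock": time; "joint_pos": joint angles; "joint_vel": joint speeds; "tau": joint torques, N m; "eef_pos": TCP position; "tool_rot": TCP orientation; "ft_force": force on the tool from outside, world axes, zero at the start; "ft_torque": the same for the moment, N m; "grip_width": finger opening in m.
Only numpy, scipy, OpenCV 4.12 (cv2) and the standard library are available. Lean on these libraries where they do the work, as an engineer would, in place of code of your own. Each camera call takes 0.05 s, during which the arm holds its last target. There are 200 camera calls.

## Working session

There is one attempt and no reset: what is moved stays moved. The work goes in short steps, Python scripts to look and compute and a tool call to move; the robot and the scene stay as the last step left them, time stands still between calls to the robot, and variables do not carry over. Pictures are saved under pics/ and viewed, about 12 in all and at most 16, crops included, and the job is handed in when it is done.

Besides the shell and the picture viewer there is one more tool, called after ">>>" in YAML: its name, and indented under it one key for each argument. play_rows: Moves the arm, as the interface text tells. Its arguments: {"type":"object","properties":{"motion":{"type":"array","items":{"type":"object","properties":{"fingers":{"type":"number"},"translation":{"type":"array","items":{"type":"number"}},"roll":{"type":"number"}}}}},"required":["motion"]}

```bash
mkdir -p pics; ls
python3 - <<'E'
from workcell import bot
import cv2,numpy as np
o=bot.get_obs(); print(o)
for n in("top","scene"):
    c=bot.camera(n); cv2.imwrite(f"pics/{n}0.png",c["pixels"][:,:,::-1]); print(n,c["intrinsics"],c["world_to_cam"])
E
```

```text
pics
{'clock': 0.0, 'joint_pos': array([-1.14998877e+00,  2.41425701e-01,  3.71524846e-03,  1.33522624e+00,
       -4.92276386e-06,  1.57081839e+00]), 'joint_vel': array([ 0.00017563,  0.00012859, -0.00172174,  0.00202482,  0.00119477,
       -0.00024803]), 'tau': array([ 1.84262390e-04, -3.72319508e+01,  2.52406490e+01,  1.69976457e-02,
       -6.87435227e-05,  8.81301048e-06]), 'eef_pos': array([ 0.20399524, -0.45581651,  0.24440317]), 'tool_rot': array([ 8.39188877e-01, -5.43839023e-01, -8.99435558e-04, -5.79920902e-04]), 'ft_force': array([0.31179691, 0.08105244, 0.41903007]), 'ft_torque': array([ 0.06010766, -0.00081605,  0.00742505]), 'grip_width': 0.08533192519743993}
top [[555.61366562   0.         320.90875688]
 [  0.         555.61366562 241.76671476]
 [  0.           0.           1.        ]] [[ 0.00597188 -0.99996512  0.00583897  0.05613764]
 [-0.99706363 -0.00640014 -0.07630961  0.51219431]
 [ 0.07634432 -0.00536611 -0.99706707  1.12040999]
 [ 0.          0.          0.          1.        ]]
scene [[516.70685394   0.         311.93533181]
 [  0.         516.70685394 239.54005539]
 [  0.           0.           1.        ]] [[-0.84495306  0.53480982 -0.00572511  0.39866378]
 [ 0.34635523  0.53899186 -0.76780585 -0.17217977]
 [-0.40754432 -0.65074283 -0.640657    1.45412666]
 [ 0.          0.          0.          1.        ]]
```

View pics/top0.png

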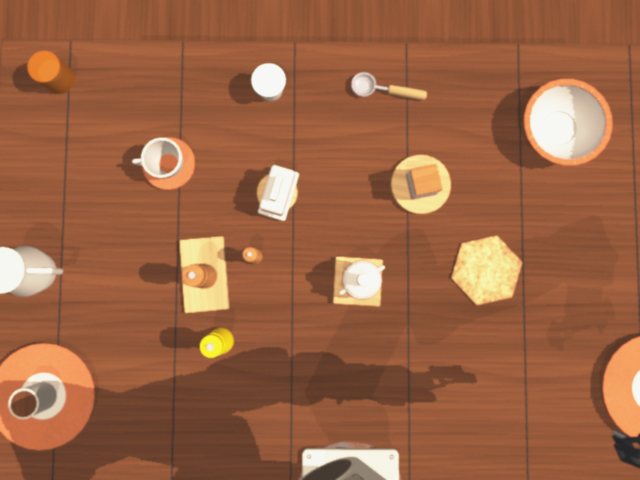

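View pics/scene0.png

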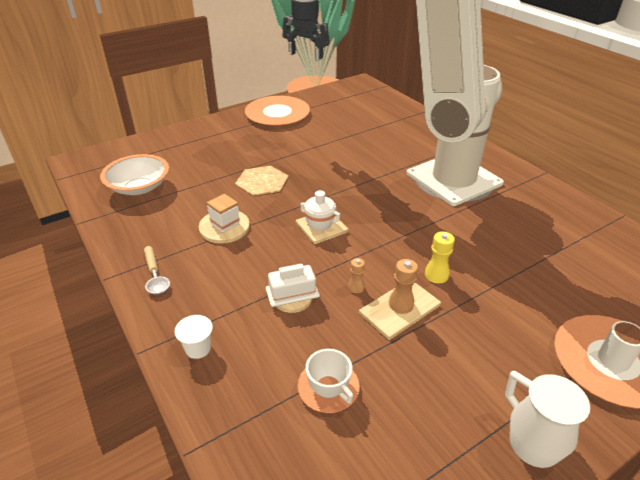

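The meant mill is the large brown one at (200,276) on the oblong stand. The smaller brown one at (252,255) and the yellow one at (216,343) stay. The butter dish is on the small round stand, the jam jar on the large round one, and the sugar pot on the square one. The mat at (487,270) is empty. I'll take an enlarged crop and measure the colours.

```bash
cat > h.py <<'E'
import numpy as np,cv2
from workcell import bot
def ray(c,uv,z):
    K,T=c["intrinsics"],c["world_to_cam"]; R,t=T[:3,:3],T[:3,3]
    o=-R.T@t; d=R.T@np.linalg.solve(K,[uv[0],uv[1],1.]); return (o+d*(z-o[2])/d[2])[:2]
def proj(c,P):
    P=np.atleast_2d(P); T=c["world_to_cam"]; q=(P@T[:3,:3].T+T[:3,3])@c["intrinsics"].T; return q[:,:2]/q[:,2:]
def cam(n,f=None):
    c=bot.camera(n)
    if f: cv2.imwrite("pics/"+f,c["pixels"][:,:,::-1])
    return c
def crop(c,x0,y0,x1,y1,s,f):
    im=cv2.resize(c["pixels"][y0:y1,x0:x1,::-1],None,fx=s,fy=s,interpolation=cv2.INTER_CUBIC); cv2.imwrite("pics/"+f,im)
E
python3 - <<'E'
from h import *
c=cam("top"); crop(c,170,145,460,325,2.7,"crop1.png")
hsv=cv2.cvtColor(c["pixels"],cv2.COLOR_RGB2HSV)
for p in [(190,250),(215,300),(262,190),(400,195),(425,205),(340,300),(375,300),(487,270),(230,250),(330,240),(280,190),(362,280),(425,178)]: print(p,hsv[p[1],p[0]])
m=((hsv[...,0]>12)&(hsv[...,0]<26)&(hsv[...,1]>60)&(hsv[...,2]>150)).astype(np.uint8)
n,l,s,_=cv2.connectedComponentsWithStats(m)
for i in range(1,n):
    if s[i,4]>150:
        cn,_=cv2.findContours((l==i).astype(np.uint8),0,2); h=cv2.convexHull(max(cn,key=len))[:,0]
        z=.005 if s[i,0]>440 else .012
        w=np.array([ray(c,q,z) for q in h],np.float32)
        print(s[i],"rect",cv2.minAreaRect(w),"circ",cv2.minEnclosingCircle(w))
E
```

```text
(190, 250) [ 25  89 247]
(215, 300) [ 22 106 246]
(262, 190) [ 16 124 216]
(400, 195) [ 16 125 222]
(425, 205) [ 26  90 247]
(340, 300) [ 24 101 246]
(375, 300) [ 21 112 244]
(487, 270) [ 29  68 247]
(230, 250) [ 10 145 107]
(330, 240) [ 10 157 156]
(280, 190) [ 26   8 246]
(362, 280) [ 30   2 247]
(425, 178) [ 15 154 241]
[ 28  52  45  33 858] rect ((0.8775773048400879, 0.6313275098800659), (0.09669213742017746, 0.06566150486469269), 85.77658081054688) circ ((0.86988365650177, 0.6305727958679199), 0.05210776999592781)
[388  85  40  15 365] rect ((0.8318808078765869, -0.12141618132591248), (0.082329660654068, 0.020806429907679558), 78.8684310913086) circ ((0.8327082395553589, -0.12157897651195526), 0.04146173223853111)
[526  87  39  74 270] rect ((0.763873815536499, -0.40668314695358276), (0.1588265299797058, 0.06764383614063263), 8.876891136169434) circ ((0.767579972743988, -0.4305303990840912), 0.07949218899011612)
[ 391  154   61   61 2508] rect ((0.6352685689926147, -0.148062601685524), (0.12518209218978882, 0.1254797875881195), 44.84577560424805) circ ((0.6348752379417419, -0.14
[... 1001 characters left out ...]
0728759766) circ ((0.4321426451206207, -0.01674329675734043), 0.06796762347221375)
[199 328  36  31 305] rect ((0.3039524555206299, 0.27058783173561096), (0.05262650176882744, 0.07495660334825516), 26.86802101135254) circ ((0.30555155873298645, 0.2714112401008606), 0.0380963496863842)
[ 605  338   35   97 1785] rect ((0.22312894463539124, -0.5578219890594482), (0.0696660727262497, 0.19372405111789703), 87.83220672607422) circ ((0.2220807671546936, -0.5855119228363037), 0.09722358733415604)
[ 12 346  46  37 468] rect ((0.2671903073787689, 0.6356313228607178), (0.060124561190605164, 0.08693921566009521), 25.536575317382812) circ ((0.26536959409713745, 0.6371387839317322), 0.046500854194164276)
```

View pics/crop1.png

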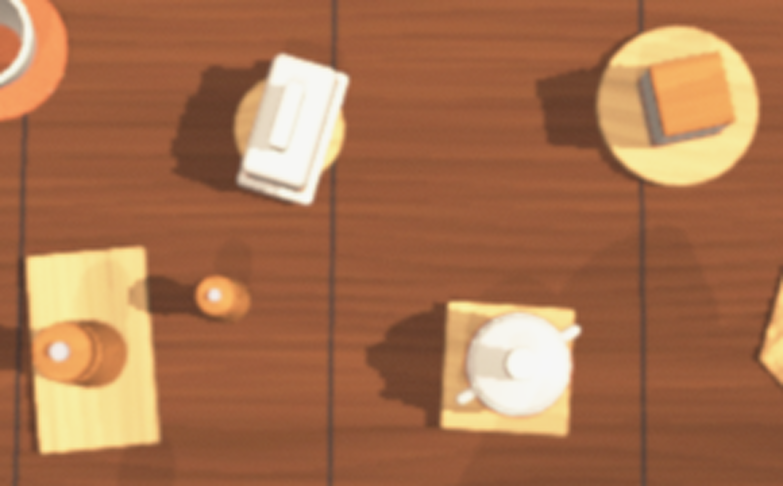

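```bash
cat >> h.py <<'E'
from scipy.spatial.transform import Rotation as Ro
def go(x,y,z,yaw=None):
    """shift (cm, tool axes) and roll (deg) from the present pose to a world pose; yaw = direction of jaw axis, mod 180"""
    o=bot.get_obs(); R=Ro.from_quat(o["tool_rot"]).as_matrix(); y0=np.degrees(np.arctan2(R[1,0],R[0,0]))
    s=R.T@(np.array([x,y,z])-o["eef_pos"])*100
    r=None
    if yaw is not None:
        j1=np.degrees(np.arctan2(y,x)); k=j1+(yaw-j1+90)%180-90; r=-((k-y0+180)%360-180)
    print("t",o["clock"].round(2),"p",o["eef_pos"].round(4),"yaw",y0.round(1),"-> shift",s.round(2),"roll",r, "j6",np.degrees(o["joint_pos"][5]).round(0))
E
python3 - <<'E'
from h import *
c=cam("top")
f=lambda u,v,z: ray(c,((u+.5)/2.7-.5+170,(v+.5)/2.7-.5+145),z)
print("mill",f(59,351,.129),"small",f(214,295,.1))
print("sugar",f(521,362,.104))
J=np.array([f(*p,.078) for p in [(650,68),(722,53),(734,122),(664,139)]]);print("jam",J,J.mean(0),cv2.minAreaRect(J.astype(np.float32)))
B=np.array([f(*p,.086) for p in [(284,79),(304,84),(290,150),(270,145)]]);print("bar",B,B.mean(0),cv2.minAreaRect(B.astype(np.float32)))
go(.456,-.006,.25,0)
E
```

```text
mill [0.44107783 0.29793652] small [0.48156613 0.19643333]
sugar [ 0.43574831 -0.01953927]
jam [[ 0.65031367 -0.11561001]
 [ 0.66177341 -0.16823946]
 [ 0.6109973  -0.17646254]
 [ 0.5981757  -0.12545167]] [ 0.63031502 -0.14644092] ((0.6299746036529541, -0.14684557914733887), (0.053038161247968674, 0.05533907562494278), 12.284029006958008)
bar [[0.63869827 0.1501654 ]
 [0.63514915 0.13569687]
 [0.587047   0.14521788]
 [0.59057535 0.15963832]] [0.61286744 0.14767962] ((0.6128726601600647, 0.14769166707992554), (0.014882291667163372, 0.04970766603946686), 78.8039779663086)Traceback (most recent call last):
  File "<stdin>", line 8, in <module>
  File "h.py", line 22, in go
    print("t",o["clock"].round(2),"p",o["eef_pos"].round(4),"yaw",y0.round(1),"-> shift",s.round(2),"roll",r, "j6",np.degrees(o["joint_pos"][5]).round(0))
              ^^^^^^^^^^^^^^^^
AttributeError: 'float' object has no attribute 'round'
```

```bash
sed -i 's/o\["clock"\].round(2)/round(o["clock"],2)/' h.py; python3 -c "
from h import *
go(.436,-.0195,.25,31); go(.436,-.0195,.20,31)"
```

```text
t 0.2 p [ 0.2041 -0.456   0.2447] yaw -65.9 -> shift [-30.37 -39.    -0.49] roll -96.88925686385443 j6 90.0
t 0.2 p [ 0.2041 -0.456   0.2447] yaw -65.9 -> shift [-30.37 -39.     4.51] roll -96.88925686385443 j6 90.0
```

>>> play_rows:
  motion:
    - {"fingers": 0,"translation": [-30.4,-39,4.5],"roll": -97}
    - {"fingers": 0,"translation": [-30.4,-39,4.5],"roll": -97}
    - {"fingers": 0,"translation": [-30.4,-39,4.5],"roll": -97}
    - {"fingers": 0,"translation": [-30.4,-39,4.5],"roll": -97}
    - {"fingers": 0,"translation": [-30.4,-39,4.5],"roll": -97}
    - {"fingers": 0,"translation": [-30.4,-39,4.5],"roll": -97}
    - {"fingers": 0,"translation": [-30.4,-39,4.5],"roll": -97}
    - {"fingers": 0,"translation": [-30.4,-39,4.5],"roll": -97}
    - {"fingers": 0,"translation": [-30.4,-39,4.5],"roll": -97}
    - {"fingers": 0,"translation": [-30.4,-39,4.5],"roll": -97}
    - {"fingers": 0,"translation": [-30.4,-39,4.5],"roll": -97}
    - {"fingers": 0,"translation": [-30.4,-39,4.5],"roll": -97}
    - {"fingers": 0,"translation": [-30.4,-39,4.5],"roll": -97}
    - {"fingers": 0,"translation": [-30.4,-39,4.5],"roll": -97}
    - {"fingers": 0,"translation": [-30.4,-39,4.5],"roll": -97}
    - {"fingers": 0,"translation": [-30.4,-39,4.5],"roll": -97}
    - {"fingers": 0,"translation": [-30.4,-39,4.5],"roll": -97}
    - {"fingers": 0,"translation": [-30.4,-39,4.5],"roll": -97}

```text
clock: 1.7
eef_pos: [0.4359, -0.0201, 0.2004]
tool_rot: [0.964, 0.267, 0.0, 0.0]
ft_force: [0.4, -0.2, 0.2]
grip_width: 0.0428
```

```bash
python3 -c "
from h import *
go(.436,-.0195,.096,31)
c=cam('wrist','w1.png'); print(proj(c,[[.436,-.0195,.104],[.436,-.0195,.012]]))"
```

```text
t 1.7 p [ 0.4359 -0.0201  0.2004] yaw 31.0 -> shift [ 0.04 -0.05 10.44] roll -0.018536366727516906 j6 56.0
[[326.25455048 247.25212626]
 [325.21279506 216.72737144]]
```

View pics/w1.png

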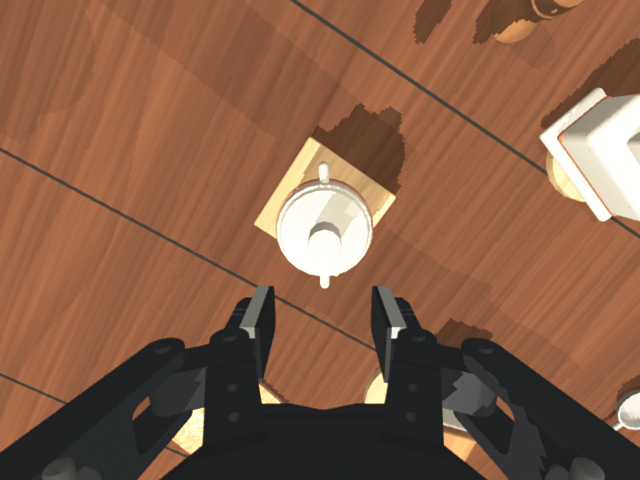

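Wrist view: the knob is at about (326,243), against a predicted (326,247), so it agrees within 2–3 mm. I'll descend and grip.

>>> play_rows:
  motion:
    - {"fingers": 0,"translation": [0,0,3],"roll": 0}
    - {"fingers": 0,"translation": [0,0,6],"roll": 0}
    - {"fingers": 0,"translation": [0,0,8],"roll": 0}
    - {"fingers": 0,"translation": [0,0,9.5],"roll": 0}
    - {"fingers": 0,"translation": [0,0,10],"roll": 0}
    - {"fingers": 0,"translation": [0,0,10.4],"roll": 0}
    - {"fingers": 0,"translation": [0,0,10.4],"roll": 0}
    - {"fingers": 1,"translation": [0,0,10.4],"roll": 0}
    - {"fingers": 1,"translation": [0,0,10.4],"roll": 0}
    - {"fingers": 1,"translation": [0,0,10.4],"roll": 0}
    - {"fingers": 1,"translation": [0,0,10.4],"roll": 0}
    - {"fingers": 1,"translation": [0,0,10.4],"roll": 0}
    - {"fingers": 1,"translation": [0,0,10.4],"roll": 0}
    - {"fingers": 1,"translation": [0,0,10.4],"roll": 0}
    - {"fingers": 1,"translation": [0,0,10.4],"roll": 0}

```text
clock: 3.0
eef_pos: [0.4371, -0.0198, 0.0976]
tool_rot: [0.963, 0.268, 0.001, 0.001]
ft_force: [-1.5, -0.4, 6.5]
grip_width: 0.0218
```

```bash
python3 -c "
from h import *
go(.4573,-.2837,.16,31);go(.4573,-.2837,.0895,31)"
```

```text
t 3.0 p [ 0.4371 -0.0198  0.0976] yaw 31.1 -> shift [-11.89  23.65  -6.22] roll 0.10066333899985125 j6 56.0
t 3.0 p [ 0.4371 -0.0198  0.0976] yaw 31.1 -> shift [-11.9   23.64   0.83] roll 0.10066333899985125 j6 56.0
```

>>> play_rows:
  motion:
    - {"fingers": 1,"translation": [0,0,-1],"roll": 0}
    - {"fingers": 1,"translation": [0,0,-2.5],"roll": 0}
    - {"fingers": 1,"translation": [0,0,-4.5],"roll": 0}
    - {"fingers": 1,"translation": [0,0,-6],"roll": 0}
    - {"fingers": 1,"translation": [0,0,-6],"roll": 0}
    - {"fingers": 1,"translation": [-1.2,2.4,-6],"roll": 0}
    - {"fingers": 1,"translation": [-2.7,5.3,-6],"roll": 0}
    - {"fingers": 1,"translation": [-4.4,8.7,-6],"roll": 0}
    - {"fingers": 1,"translation": [-6.1,12.1,-6],"roll": 0}
    - {"fingers": 1,"translation": [-7.8,15.5,-6],"roll": 0}
    - {"fingers": 1,"translation": [-9.5,18.9,-6],"roll": 0}
    - {"fingers": 1,"translation": [-10.9,21.7,-6],"roll": 0}
    - {"fingers": 1,"translation": [-11.6,23.1,-6],"roll": 0}
    - {"fingers": 1,"translation": [-11.9,23.6,-6],"roll": 0}
    - {"fingers": 1,"translation": [-11.9,23.6,-6],"roll": 0}
    - {"fingers": 1,"translation": [-11.9,23.6,-6],"roll": 0}

```text
clock: 4.33
eef_pos: [0.4553, -0.2819, 0.1551]
tool_rot: [0.963, 0.268, -0.001, -0.001]
ft_force: [-0.1, -0.8, -3.4]
grip_width: 0.0216
```

```bash
python3 -c "
from h import *
go(.4573,-.2837,.0906); print(bot.get_obs()['ft_force'],bot.get_obs()['grip_width'])
c=cam('scene','s1.png'); crop(c,180,60,420,260,3,'s1c.png')
print(proj(c,[.4573,-.2837,.005]))"
```

```text
t 4.33 p [ 0.4553 -0.2819  0.1551] yaw 31.1 -> shift [0.08 0.28 6.45] roll None j6 27.0
[-0.11722514 -0.75846612 -3.40974768] 0.021593887147737814
[[262.200548   178.73245153]]
```

View pics/s1c.png

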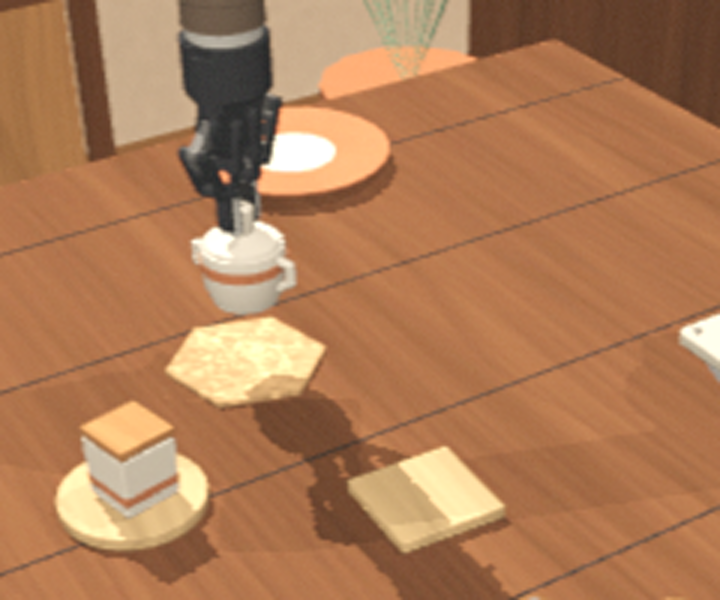

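The pot hangs upright above the mat. Lowering it now.

>>> play_rows:
  motion:
    - {"fingers": 1,"translation": [0,0.2,2],"roll": 0}
    - {"fingers": 1,"translation": [0,0.2,4],"roll": 0}
    - {"fingers": 1,"translation": [0,0.2,5.3],"roll": 0}
    - {"fingers": 1,"translation": [0,0.2,5.9],"roll": 0}
    - {"fingers": 1,"translation": [0,0.2,6.2],"roll": 0}
    - {"fingers": 1,"translation": [0,0.2,6.3],"roll": 0}
    - {"fingers": 1,"translation": [0,0.2,6.4],"roll": 0}
    - {"fingers": 1,"translation": [0,0.2,6.4],"roll": 0}
    - {"fingers": 1,"translation": [0,0.2,6.4],"roll": 0}

```text
clock: 5.13
eef_pos: [0.4577, -0.2851, 0.0932]
tool_rot: [0.963, 0.268, 0.001, 0.001]
ft_force: [-0.7, -0.1, -3.6]
grip_width: 0.0219
```

>>> play_rows:
  motion:
    - {"fingers": 1,"translation": [0,0,0.1],"roll": 0}
    - {"fingers": 1,"translation": [0,0,0.15],"roll": 0}
    - {"fingers": 1,"translation": [0,0,0.2],"roll": 0}
    - {"fingers": 1,"translation": [0,0,0.2],"roll": 0}

```text
clock: 5.47
eef_pos: [0.4573, -0.285, 0.0907]
tool_rot: [0.963, 0.268, 0.0, 0.0]
ft_force: [-0.6, 0.7, -0.6]
grip_width: 0.022
```

>>> play_rows:
  motion:
    - {"fingers": 0,"translation": [0,0,0],"roll": 0}
    - {"fingers": 0,"translation": [0,0,0],"roll": 0}
    - {"fingers": 0,"translation": [0,0,0],"roll": 0}
    - {"fingers": 0,"translation": [0,0,0],"roll": 0}
    - {"fingers": 0,"translation": [0,0,-1],"roll": 0}
    - {"fingers": -0.5,"translation": [0,0,-4],"roll": 0}
    - {"fingers": -1,"translation": [0,0,-7],"roll": 0}
    - {"fingers": -1,"translation": [0,0,-9],"roll": 0}
    - {"fingers": -1,"translation": [0,0,-9],"roll": 0}

```text
clock: 6.22
eef_pos: [0.4599, -0.2866, 0.1865]
tool_rot: [0.963, 0.268, 0.004, 0.004]
ft_force: [0.0, -0.3, 0.7]
grip_width: 0.0849
```

```bash
python3 -c "
from h import *
go(.630,-.1465,.17,12.3)"
```

```text
t 6.22 p [ 0.4599 -0.2866  0.1865] yaw 31.1 -> shift [21.79 -3.22  1.72] roll 18.810520111554467 j6 27.0
```

>>> play_rows:
  motion:
    - {"fingers": -1,"translation": [4,-0.6,0],"roll": 4}
    - {"fingers": -1,"translation": [8,-1.1,0],"roll": 9}
    - {"fingers": -1,"translation": [12,-1.7,0.5],"roll": 14}
    - {"fingers": -1,"translation": [16,-2.2,1],"roll": 18.8}
    - {"fingers": -1,"translation": [19.5,-2.7,1.1],"roll": 18.8}
    - {"fingers": -1,"translation": [21.5,-2.9,1.1],"roll": 18.8}
    - {"fingers": -1,"translation": [21.9,-3,1.1],"roll": 18.8}
    - {"fingers": -1,"translation": [21.9,-3,1.1],"roll": 18.8}
    - {"fingers": -1,"translation": [21.9,-3,1.1],"roll": 18.8}

```text
clock: 6.97
eef_pos: [0.6284, -0.1463, 0.169]
tool_rot: [0.994, 0.107, -0.001, 0.0]
ft_force: [-0.0, 0.1, -0.6]
grip_width: 0.0852
```

```bash
python3 -c "
from h import *
go(.630,-.1465,.045,12.3)
c=cam('wrist'); crop(c,180,120,480,400,2.5,'w2.png')
a=np.radians(12.3);R=np.array([[np.cos(a),-np.sin(a)],[np.sin(a),np.cos(a)]])
P=[[*(R@[i*.027,j*.027]+[.630,-.1465]),.078] for i,j in((1,1),(1,-1),(-1,-1),(-1,1))]
print((proj(c,P)-[180,120])*2.5)"
```

```text
t 6.97 p [ 0.6284 -0.1463  0.169 ] yaw 12.3 -> shift [ 0.17  0.06 12.4 ] roll 0.010721626409605278 j6 65.0
[[477.47113198 225.11034707]
 [469.61771325 420.29836644]
 [270.93352164 420.12742741]
 [265.12458221 224.97370178]]
```

View pics/w2.png

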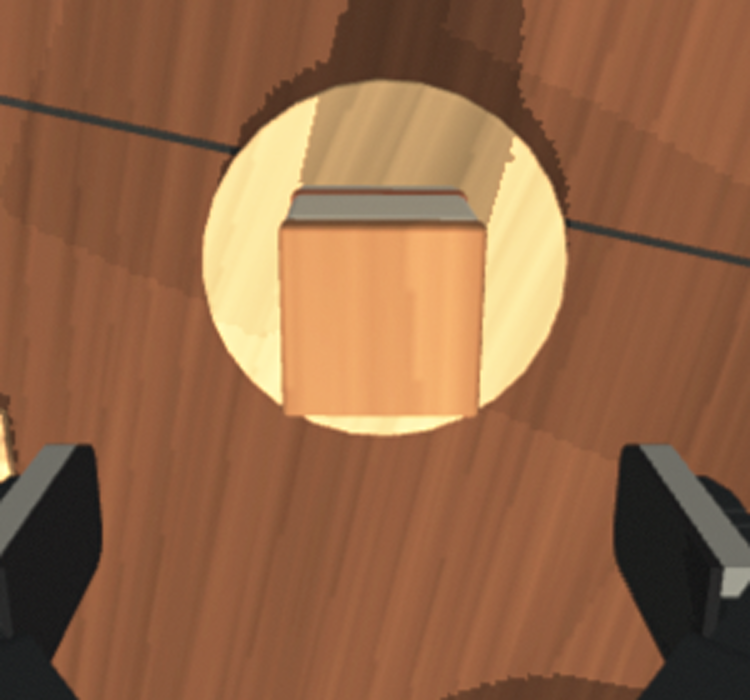

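>>> play_rows:
  motion:
    - {"fingers": -1,"translation": [0.3,0,2],"roll": 0}
    - {"fingers": -1,"translation": [0.3,0,4],"roll": 0}
    - {"fingers": -1,"translation": [0.3,0,6],"roll": 0}
    - {"fingers": -1,"translation": [0.3,0,6],"roll": 0}
    - {"fingers": -1,"translation": [0.3,0,6],"roll": 0}

```text
clock: 7.43
eef_pos: [0.6301, -0.1464, 0.1086]
tool_rot: [0.994, 0.106, -0.002, -0.0]
ft_force: [0.6, -0.1, 0.3]
grip_width: 0.0853
```

```bash
python3 -c "
from h import *
go(.6325,-.1462,.045,12.3)"
```

```text
t 7.43 p [ 0.6301 -0.1464  0.1086] yaw 12.2 -> shift [0.26 0.04 6.36] roll -0.10972123794849153 j6 65.0
```

>>> play_rows:
  motion:
    - {"fingers": -1,"translation": [0.2,0,2.5],"roll": 0}
    - {"fingers": -1,"translation": [0.2,0,4.5],"roll": 0}
    - {"fingers": -1,"translation": [0.2,0,6],"roll": 0}
    - {"fingers": -1,"translation": [0.2,0,6.4],"roll": 0}
    - {"fingers": -1,"translation": [0.2,0,6.4],"roll": 0}
    - {"fingers": 0.5,"translation": [0.2,0,6.4],"roll": 0}
    - {"fingers": 1,"translation": [0.2,0,6.4],"roll": 0}
    - {"fingers": 1,"translation": [0.2,0,6.4],"roll": 0}
    - {"fingers": 1,"translation": [0.2,0,6.4],"roll": 0}
    - {"fingers": 1,"translation": [0.2,0,6.4],"roll": 0}
    - {"fingers": 1,"translation": [0.2,0,6.4],"roll": 0}
    - {"fingers": 1,"translation": [0.2,0,6.4],"roll": 0}
    - {"fingers": 1,"translation": [0.2,0,6.4],"roll": 0}

```text
clock: 8.52
eef_pos: [0.6354, -0.1454, 0.0475]
tool_rot: [0.994, 0.107, 0.002, 0.001]
ft_force: [-0.2, 0.6, 6.3]
grip_width: 0.0535
```

```bash
cat > st.py <<'E'
from h import *
import sys
# visible pale-wood blobs in top view -> outline at z=.012
c=cam("top"); hsv=cv2.cvtColor(c["pixels"],cv2.COLOR_RGB2HSV)
m=((hsv[...,0]>12)&(hsv[...,0]<28)&(hsv[...,1]>60)&(hsv[...,2]>140)).astype(np.uint8)
x0,y0,x1,y1=map(int,sys.argv[1:5]); k=np.zeros_like(m); k[y0:y1,x0:x1]=m[y0:y1,x0:x1]
n,l,s,_=cv2.connectedComponentsWithStats(k); i=1+np.argmax(s[1:,4])
cn,_=cv2.findContours((l==i).astype(np.uint8),0,2); h=cv2.convexHull(max(cn,key=len))[:,0]
w=np.array([ray(c,q,.012) for q in h],np.float32)
print(s[i],"rect",cv2.minAreaRect(w),"circ",cv2.minEnclosingCircle(w))
mo=cv2.moments(cv2.convexHull(w)); print("centroid",mo["m10"]/mo["m00"],mo["m01"]/mo["m00"])
E
python3 st.py 325 245 395 315; python3 -c "
from h import *
go(.432,-.0172,.13,-3)"
```

```text
[ 333  256   51   51 2301] rect ((0.4321632981300354, -0.017261847853660583), (0.09872395545244217, 0.09885770827531815), 86.77427673339844) circ ((0.4322011470794678, -0.0175787303596735), 0.06710171699523926)
centroid 0.432327147808005 -0.01731618884301793
t 8.57 p [ 0.6355 -0.1454  0.0476] yaw 12.3 -> shift [-17.12 -16.85  -8.34] roll 15.305498941098392 j6 65.0
```

>>> play_rows:
  motion:
    - {"fingers": 1,"translation": [0,0,-1],"roll": 0}
    - {"fingers": 1,"translation": [0,0,-3],"roll": 0}
    - {"fingers": 1,"translation": [0,0,-5],"roll": 0}
    - {"fingers": 1,"translation": [-1,-1,-7],"roll": 1}
    - {"fingers": 1,"translation": [-3,-3,-8],"roll": 3}
    - {"fingers": 1,"translation": [-5.5,-5.5,-8],"roll": 5}
    - {"fingers": 1,"translation": [-8,-8,-8],"roll": 8}
    - {"fingers": 1,"translation": [-10.5,-10.5,-8],"roll": 11}
    - {"fingers": 1,"translation": [-13,-13,-8],"roll": 13}
    - {"fingers": 1,"translation": [-15,-15,-8],"roll": 15}
    - {"fingers": 1,"translation": [-16.3,-16.3,-8],"roll": 15.5}
    - {"fingers": 1,"translation": [-16.9,-16.8,-8],"roll": 15.5}
    - {"fingers": 1,"translation": [-16.9,-16.8,-8],"roll": 15.5}
    - {"fingers": 1,"translation": [-16.9,-16.8,-8],"roll": 15.5}
    - {"fingers": 1,"translation": [-16.9,-16.8,-8],"roll": 15.5}

```text
clock: 9.82
eef_pos: [0.4347, -0.0173, 0.1257]
tool_rot: [1.0, -0.028, 0.001, 0.0]
ft_force: [-0.3, 0.1, -2.7]
grip_width: 0.0536
```

```bash
python3 -c "
from h import *
go(.4322,-.0173,.0475,-3.2)
c=cam('wrist','w3.png')
a=np.radians(-3.2);R=np.array([[np.cos(a),-np.sin(a)],[np.sin(a),np.cos(a)]])
P=[[*(R@[i*.048,j*.048]+[.4322,-.0173]),.012] for i,j in((1,1),(1,-1),(-1,-1),(-1,1))]
print(proj(c,P))"
```

```text
t 9.82 p [ 0.4347 -0.0173  0.1257] yaw -3.2 -> shift [-0.26  0.01  7.82] roll -0.010560264129338748 j6 91.0
[[392.0218075  171.32346434]
 [384.90710514 299.64034701]
 [258.27071967 299.75319905]
 [250.90461358 171.34887552]]
```

View pics/w3.png

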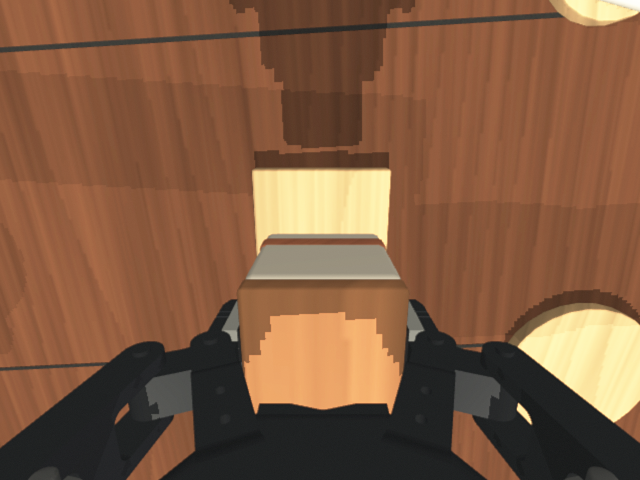

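The stand's far edge is at y≈169, x 253–391, as predicted, and parallel to the jar. Lowering now.

>>> play_rows:
  motion:
    - {"fingers": 1,"translation": [-0.25,0,2],"roll": 0}
    - {"fingers": 1,"translation": [-0.25,0,4],"roll": 0}
    - {"fingers": 1,"translation": [-0.25,0,6],"roll": 0}
    - {"fingers": 1,"translation": [-0.25,0,7],"roll": 0}
    - {"fingers": 1,"translation": [-0.25,0,7.4],"roll": 0}
    - {"fingers": 1,"translation": [-0.25,0,7.5],"roll": 0}
    - {"fingers": 1,"translation": [-0.25,0,7.6],"roll": 0}
    - {"fingers": 1,"translation": [-0.25,0,7.6],"roll": 0}
    - {"fingers": 1,"translation": [-0.25,0,7.6],"roll": 0}

```text
clock: 10.62
eef_pos: [0.4316, -0.0168, 0.0501]
tool_rot: [1.0, -0.028, 0.001, 0.0]
ft_force: [-0.2, -0.2, -3.1]
grip_width: 0.0536
```

>>> play_rows:
  motion:
    - {"fingers": 1,"translation": [0.05,0.05,0.1],"roll": 0}
    - {"fingers": 1,"translation": [0.05,0.05,0.2],"roll": 0}
    - {"fingers": 1,"translation": [0.05,0.05,0.25],"roll": 0}
    - {"fingers": 1,"translation": [0.05,0.05,0.25],"roll": 0}
    - {"fingers": 1,"translation": [0.05,0.05,0.25],"roll": 0}

```text
clock: 11.03
eef_pos: [0.4316, -0.0172, 0.0475]
tool_rot: [1.0, -0.028, 0.001, 0.0]
ft_force: [-0.8, 0.5, 4.7]
grip_width: 0.0533
```

>>> play_rows:
  motion:
    - {"fingers": -0.5,"translation": [0,0,0],"roll": 0}
    - {"fingers": -1,"translation": [0,0,0],"roll": 0}
    - {"fingers": -1,"translation": [0,0,0],"roll": 0}
    - {"fingers": -1,"translation": [0,0,0],"roll": 0}
    - {"fingers": -1,"translation": [0,0,-1],"roll": 0}
    - {"fingers": -1,"translation": [0,0,-4],"roll": 0}
    - {"fingers": -1,"translation": [0,0,-8],"roll": 0}
    - {"fingers": -1,"translation": [0,0,-12],"roll": 0}
    - {"fingers": 0,"translation": [0,0,-14],"roll": 0}
    - {"fingers": 0,"translation": [0,0,-14],"roll": 0}
    - {"fingers": 0,"translation": [0,0,-14],"roll": 0}

```text
clock: 11.95
eef_pos: [0.4321, -0.0173, 0.188]
tool_rot: [1.0, -0.028, 0.002, 0.0]
ft_force: [-0.4, 0.2, -0.5]
grip_width: 0.0516
```

```bash
python3 st.py 385 148 458 220; python3 -c "
from h import *
go(.4573,-.285,.188,31)
c=cam('top'); crop(c,320,140,540,310,3.4,'t2.png')"
```

```text
[ 391  154   61   61 2846] rect ((0.6357804536819458, -0.14859962463378906), (0.1251518726348877, 0.12399514764547348), 44.84199142456055) circ ((0.6349391937255859, -0.1482742428779602), 0.06352043896913528)
centroid 0.6352700733177677 -0.1483642349143947
t 12.0 p [ 0.4309 -0.0172  0.1865] yaw -3.2 -> shift [ 4.13 26.59 -0.15] roll -34.19146165735552 j6 91.0
```

View pics/t2.png

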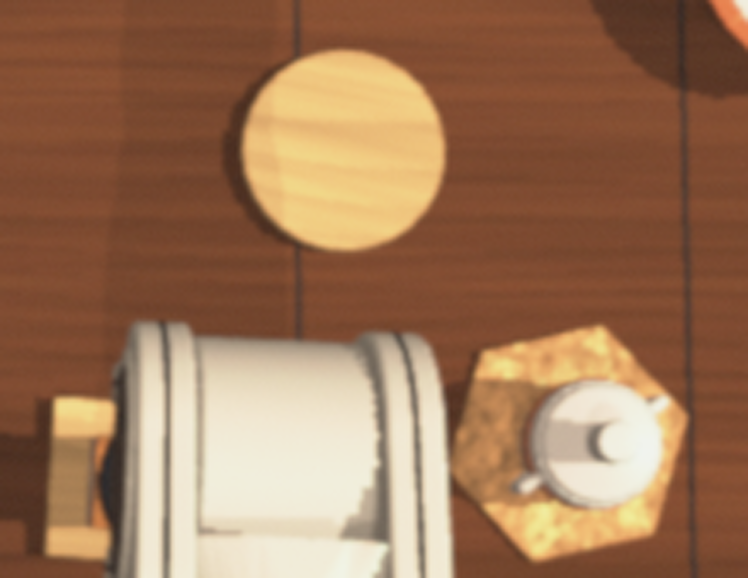

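The sugar pot stands upright on the mat, with its knob at crop (612,441). The large round stand is free at (0.635,-0.148).

>>> play_rows:
  motion:
    - {"fingers": 0,"translation": [0.6,4,-0.3],"roll": -6}
    - {"fingers": 0,"translation": [1.2,8,-0.3],"roll": -12}
    - {"fingers": 0,"translation": [1.9,12,-0.3],"roll": -18}
    - {"fingers": 0,"translation": [2.5,16,-0.3],"roll": -24}
    - {"fingers": 0,"translation": [3.1,20,-0.3],"roll": -30}
    - {"fingers": 0,"translation": [3.7,24,-0.3],"roll": -34.2}
    - {"fingers": 0,"translation": [4.1,26.5,-0.3],"roll": -34.2}
    - {"fingers": 0,"translation": [4.1,26.5,-0.3],"roll": -34.2}
    - {"fingers": 0,"translation": [4.1,26.5,-0.3],"roll": -34.2}
    - {"fingers": 0,"translation": [4.1,26.5,-0.3],"roll": -34.2}

```text
clock: 12.88
eef_pos: [0.456, -0.2833, 0.1877]
tool_rot: [0.964, 0.267, -0.001, -0.002]
ft_force: [-0.5, -0.3, -0.1]
grip_width: 0.0427
```

```bash
python3 -c "
from h import *
go(.4573,-.285,.0905,31)
c=cam('top'); print(ray(c,((612.5)/3.4-.5+320,441.5/3.4-.5+140),.097))"
```

```text
t 12.88 p [ 0.456  -0.2833  0.1877] yaw 31.0 -> shift [0.03 0.26 9.72] roll -0.024041924326013486 j6 27.0
[ 0.45530403 -0.28157263]
```

>>> play_rows:
  motion:
    - {"fingers": 0,"translation": [0,0.15,3],"roll": 0}
    - {"fingers": 0,"translation": [0,0.15,6],"roll": 0}
    - {"fingers": 0,"translation": [0,0.15,8],"roll": 0}
    - {"fingers": 0,"translation": [0,0.15,9.2],"roll": 0}
    - {"fingers": 0,"translation": [0,0.15,9.6],"roll": 0}
    - {"fingers": 0,"translation": [0,0.15,9.6],"roll": 0}
    - {"fingers": 1,"translation": [0,0.15,9.6],"roll": 0}
    - {"fingers": 1,"translation": [0,0.15,9.6],"roll": 0}
    - {"fingers": 1,"translation": [0,0.15,9.6],"roll": 0}
    - {"fingers": 1,"translation": [0,0.15,9.6],"roll": 0}
    - {"fingers": 1,"translation": [0,0.15,9.6],"roll": 0}
    - {"fingers": 1,"translation": [0,0.15,9.6],"roll": 0}
    - {"fingers": 1,"translation": [0,0.15,9.6],"roll": 0}
    - {"fingers": 1,"translation": [0,0.15,9.6],"roll": 0}

```text
clock: 14.1
eef_pos: [0.4586, -0.2857, 0.0951]
tool_rot: [0.964, 0.267, 0.001, 0.001]
ft_force: [-0.0, 1.2, 6.5]
grip_width: 0.0215
```

```bash
python3 -c "
from h import *
go(.635,-.1483,.15,31)"
```

```text
t 14.1 p [ 0.4586 -0.2857  0.0951] yaw 31.0 -> shift [22.2  -2.68 -5.47] roll 0.002850397927971926 j6 27.0
```

>>> play_rows:
  motion:
    - {"fingers": 1,"translation": [0,0,-1],"roll": 0}
    - {"fingers": 1,"translation": [0,0,-2.5],"roll": 0}
    - {"fingers": 1,"translation": [0,0,-4.5],"roll": 0}
    - {"fingers": 1,"translation": [1,-0.1,-6],"roll": 0}
    - {"fingers": 1,"translation": [3,-0.3,-6],"roll": 0}
    - {"fingers": 1,"translation": [6,-0.7,-6],"roll": 0}
    - {"fingers": 1,"translation": [9.2,-1.1,-6],"roll": 0}
    - {"fingers": 1,"translation": [12.4,-1.5,-6],"roll": 0}
    - {"fingers": 1,"translation": [15.6,-1.9,-6],"roll": 0}
    - {"fingers": 1,"translation": [18.6,-2.2,-6],"roll": 0}
    - {"fingers": 1,"translation": [20.8,-2.5,-6],"roll": 0}
    - {"fingers": 1,"translation": [21.9,-2.7,-6],"roll": 0}
    - {"fingers": 1,"translation": [22.2,-2.7,-6],"roll": 0}
    - {"fingers": 1,"translation": [22.2,-2.7,-6],"roll": 0}
    - {"fingers": 1,"translation": [22.2,-2.7,-6],"roll": 0}
    - {"fingers": 1,"translation": [22.2,-2.7,-6],"roll": 0}

```text
clock: 15.43
eef_pos: [0.6331, -0.1491, 0.1537]
tool_rot: [0.964, 0.266, -0.001, -0.0]
ft_force: [0.1, -0.6, -4.4]
grip_width: 0.0216
```

```bash
python3 -c "
from h import *
go(.635,-.1483,.1021,31)
c=cam('wrist'); crop(c,160,80,480,400,1.8,'w4.png')
P=[[.635+.062*np.cos(t),-.1483+.062*np.sin(t),.012] for t in np.linspace(0,2*np.pi,60)]
q=(proj(c,P)-[160,80])*1.8; print(q.min(0),q.max(0))"
```

```text
t 15.43 p [ 0.6331 -0.1491  0.1537] yaw 30.9 -> shift [0.21 0.03 5.16] roll -0.09133689103813936 j6 46.0
[161.98363405 127.20696304] [442.45176179 398.52654537]
```

View pics/w4.png

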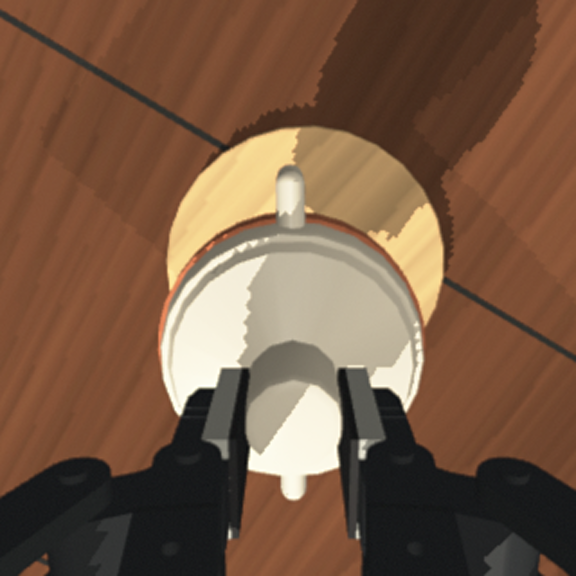

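The stand rim spans x 168–444 with its top at y 126, against a predicted 162–442 and 127. I'll add about 1 mm in x and lower.

>>> play_rows:
  motion:
    - {"fingers": 1,"translation": [0.25,0,2],"roll": 0}
    - {"fingers": 1,"translation": [0.25,0,3.5],"roll": 0}
    - {"fingers": 1,"translation": [0.25,0,4.4],"roll": 0}
    - {"fingers": 1,"translation": [0.25,0,4.7],"roll": 0}
    - {"fingers": 1,"translation": [0.25,0,4.9],"roll": 0}
    - {"fingers": 1,"translation": [0.25,0,4.9],"roll": 0}
    - {"fingers": 1,"translation": [0.25,0,4.9],"roll": 0}

```text
clock: 16.07
eef_pos: [0.637, -0.1469, 0.1058]
tool_rot: [0.964, 0.267, 0.001, 0.0]
ft_force: [0.9, 0.5, -3.5]
grip_width: 0.0215
```

>>> play_rows:
  motion:
    - {"fingers": 1,"translation": [-0.1,0,0.1],"roll": 0}
    - {"fingers": 1,"translation": [-0.1,0,0.2],"roll": 0}
    - {"fingers": 1,"translation": [-0.1,0,0.3],"roll": 0}
    - {"fingers": 1,"translation": [-0.1,0,0.35],"roll": 0}
    - {"fingers": 1,"translation": [-0.1,0,0.35],"roll": 0}
    - {"fingers": 1,"translation": [-0.1,0,0.35],"roll": 0}

```text
clock: 16.57
eef_pos: [0.636, -0.1473, 0.1023]
tool_rot: [0.964, 0.267, 0.0, 0.0]
ft_force: [-2.1, -0.6, 1.3]
grip_width: 0.0217
```

>>> play_rows:
  motion:
    - {"fingers": 0,"translation": [0,0,0],"roll": 0}
    - {"fingers": 0,"translation": [0,0,0],"roll": 0}
    - {"fingers": 0,"translation": [0,0,0],"roll": 0}
    - {"fingers": 0,"translation": [0,0,0],"roll": 0}
    - {"fingers": 0,"translation": [0,0,-1],"roll": 0}
    - {"fingers": 0,"translation": [0,0,-4],"roll": 0}
    - {"fingers": 0,"translation": [0,0,-8],"roll": 0}
    - {"fingers": 0,"translation": [0,0,-11],"roll": 0}
    - {"fingers": -0.4,"translation": [0,0,-12],"roll": 0}
    - {"fingers": -0.4,"translation": [0,0,-12],"roll": 0}
    - {"fingers": -0.4,"translation": [0,0,-12],"roll": 0}

```text
clock: 17.48
eef_pos: [0.636, -0.1471, 0.222]
tool_rot: [0.964, 0.267, 0.001, 0.0]
ft_force: [-0.1, 0.2, -0.6]
grip_width: 0.0598
```

```bash
python3 -c "
from h import *
go(.441,.298,.215,22)"
```

```text
t 17.48 p [ 0.636  -0.1471  0.222 ] yaw 31.0 -> shift [  6.22 -48.2    0.65] roll 9.011234013668798 j6 46.0
```

>>> play_rows:
  motion:
    - {"fingers": -0.4,"translation": [0.4,-3,0],"roll": 1}
    - {"fingers": -0.4,"translation": [0.9,-7,0],"roll": 2}
    - {"fingers": -0.4,"translation": [1.4,-11,0],"roll": 3}
    - {"fingers": -0.4,"translation": [1.9,-15,0],"roll": 4}
    - {"fingers": -0.4,"translation": [2.5,-19,0],"roll": 5}
    - {"fingers": -0.4,"translation": [3,-23,0],"roll": 6}
    - {"fingers": -0.4,"translation": [3.5,-27,0],"roll": 7}
    - {"fingers": -0.4,"translation": [4,-31,0],"roll": 8}
    - {"fingers": -0.4,"translation": [4.5,-35,0],"roll": 9}
    - {"fingers": -0.4,"translation": [5,-39,0],"roll": 9}
    - {"fingers": -0.4,"translation": [5.5,-43,0.6],"roll": 9}
    - {"fingers": -0.4,"translation": [6,-46,0.6],"roll": 9}
    - {"fingers": -0.4,"translation": [6.2,-48.2,0.6],"roll": 9}
    - {"fingers": -0.4,"translation": [6.2,-48.2,0.6],"roll": 9}
    - {"fingers": -0.4,"translation": [6.2,-48.2,0.6],"roll": 9}
    - {"fingers": -0.4,"translation": [6.2,-48.2,0.6],"roll": 9}

```text
clock: 18.82
eef_pos: [0.4398, 0.2971, 0.2136]
tool_rot: [0.982, 0.191, -0.001, 0.001]
ft_force: [-0.4, -0.1, -0.0]
grip_width: 0.0596
```

```bash
python3 -c "
from h import *
go(.441,.298,.102,22)
c=cam('wrist','w5.png'); print(proj(c,[[.441,.298,.129],[.441,.298,.012]]))
P=[[.441+.021*np.cos(t),.298+.021*np.sin(t),.108] for t in np.linspace(0,6.2,30)]
q=proj(c,P);print(q.min(0),q.max(0))
c=cam('top'); crop(c,320,140,540,310,3.4,'t3.png')"
```

```text
t 18.82 p [0.4398 0.2971 0.2136] yaw 22.0 -> shift [ 0.19 -0.05 11.16] roll 0.016830017157360544 j6 102.0
[[328.67471602 252.41121498]
 [327.0232888  213.19968666]]
[298.25524619 213.22826231] [358.40556759 270.79256337]
```

View pics/w5.png

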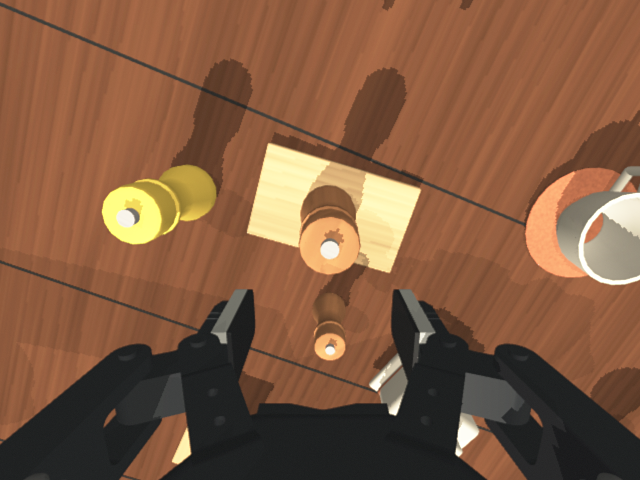

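View pics/t3.png

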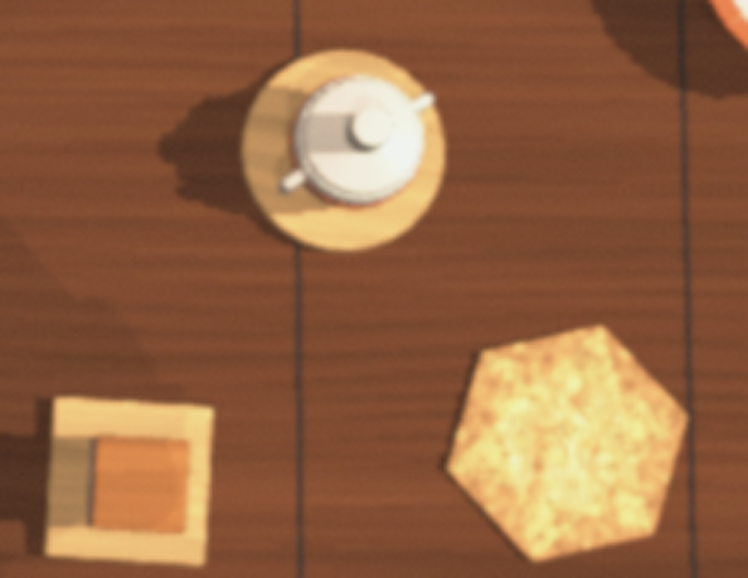

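The mill's button is at (330,250), as predicted. In the top crop, the sugar pot and jam jar look upright and centred, and the mat is clear. Descending onto the mill.

>>> play_rows:
  motion:
    - {"fingers": -0.4,"translation": [0.15,0,3],"roll": 0}
    - {"fingers": -0.4,"translation": [0.15,0,6],"roll": 0}
    - {"fingers": -0.4,"translation": [0.15,0,9],"roll": 0}
    - {"fingers": -0.4,"translation": [0.15,0,10.8],"roll": 0}
    - {"fingers": -0.4,"translation": [0.15,0,11.2],"roll": 0}
    - {"fingers": -0.4,"translation": [0.15,0,11.2],"roll": 0}
    - {"fingers": 0,"translation": [0.15,0,11.2],"roll": 0}
    - {"fingers": 1,"translation": [0.15,0,11.2],"roll": 0}
    - {"fingers": 1,"translation": [0.15,0,11.2],"roll": 0}
    - {"fingers": 1,"translation": [0.15,0,11.2],"roll": 0}
    - {"fingers": 1,"translation": [0.15,0,11.2],"roll": 0}
    - {"fingers": 1,"translation": [0.15,0,11.2],"roll": 0}
    - {"fingers": 1,"translation": [0.15,0,11.2],"roll": 0}
    - {"fingers": 1,"translation": [0.15,0,11.2],"roll": 0}

```text
clock: 20.08
eef_pos: [0.4432, 0.2992, 0.1052]
tool_rot: [0.982, 0.191, 0.002, -0.001]
ft_force: [0.6, -0.2, 6.4]
grip_width: 0.0407
```

```bash
python3 -c "
from h import *
go(.457,-.2837,.235,-50)
c=cam('top'); f=lambda u,v,z: ray(c,((u+.5)/3.4-.5+320,(v+.5)/3.4-.5+140),z)
print('sugar',f(371,128,.104))
J=np.array([f(*p,.078) for p in [(96,437),(189,437),(187,532),(93,531)]],np.float32); print('jam',J.mean(0),cv2.minAreaRect(J))"
```

```text
t 20.08 p [0.4432 0.2992 0.1052] yaw 22.0 -> shift [-20.51  54.56 -13.08] roll 72.00747038715731 j6 102.0
sugar [ 0.63070339 -0.14635833]
jam [ 0.42965078 -0.01882425] ((0.4297955334186554, -0.018732694908976555), (0.0534309558570385, 0.05492789298295975), 88.70706176757812)
```

>>> play_rows:
  motion:
    - {"fingers": 1,"translation": [0,0,-1],"roll": 0}
    - {"fingers": 1,"translation": [0,0,-3],"roll": 0}
    - {"fingers": 1,"translation": [0,0,-6],"roll": 0}
    - {"fingers": 1,"translation": [0,0,-9],"roll": 0}
    - {"fingers": 1,"translation": [0,0,-11.5],"roll": 0}
    - {"fingers": 1,"translation": [-0.4,1,-13],"roll": 0}
    - {"fingers": 1,"translation": [-1.1,3,-13],"roll": 0}
    - {"fingers": 1,"translation": [-2.1,5.5,-13],"roll": 0}
    - {"fingers": 1,"translation": [-3.3,8.7,-13],"roll": 0}
    - {"fingers": 1,"translation": [-4.5,12,-13],"roll": 0}
    - {"fingers": 1,"translation": [-5.7,15.2,-13],"roll": 0}
    - {"fingers": 1,"translation": [-6.9,18.4,-13],"roll": 0}
    - {"fingers": 1,"translation": [-8.1,21.6,-13],"roll": 0}
    - {"fingers": 1,"translation": [-9.3,24.8,-13],"roll": 0}
    - {"fingers": 1,"translation": [-10.5,28,-13],"roll": 0}
    - {"fingers": 1,"translation": [-11.4,30.3,-13],"roll": 0}
    - {"fingers": 1,"translation": [-12,32,-13],"roll": 0}
    - {"fingers": 1,"translation": [-12.3,32.7,-13],"roll": 0}
    - {"fingers": 1,"translation": [-12.3,32.7,-13],"roll": 0}

```text
clock: 21.72
eef_pos: [0.45, -0.0518, 0.2334]
tool_rot: [0.982, 0.19, -0.0, -0.0]
ft_force: [-0.2, 1.0, -1.2]
grip_width: 0.0407
```

```bash
python3 -c "
from h import *
go(.457,-.2837,.235)"
```

```text
t 21.72 p [ 0.45   -0.0518  0.2334] yaw 21.9 -> shift [-7.98 21.78 -0.16] roll None j6 62.0
```

>>> play_rows:
  motion:
    - {"fingers": 1,"translation": [-0.4,1,0],"roll": 0}
    - {"fingers": 1,"translation": [-1.1,3,0],"roll": 0}
    - {"fingers": 1,"translation": [-2.2,6,0],"roll": 0}
    - {"fingers": 1,"translation": [-3.3,9.2,0],"roll": 0}
    - {"fingers": 1,"translation": [-4.5,12.4,0],"roll": 0}
    - {"fingers": 1,"translation": [-5.7,15.6,0],"roll": 0}
    - {"fingers": 1,"translation": [-6.8,18.6,0],"roll": 0}
    - {"fingers": 1,"translation": [-7.6,20.7,0],"roll": 0}
    - {"fingers": 1,"translation": [-8,21.8,1],"roll": 0}
    - {"fingers": 1,"translation": [-8,21.8,3.5],"roll": 0}
    - {"fingers": 1,"translation": [-8,21.8,6.5],"roll": 0}
    - {"fingers": 1,"translation": [-8,21.8,9.5],"roll": 0}
    - {"fingers": 1,"translation": [-8,21.8,11.8],"roll": 0}
    - {"fingers": 1,"translation": [-8,21.8,12.7],"roll": 0}
    - {"fingers": 1,"translation": [-8,21.8,13],"roll": 0}
    - {"fingers": 1,"translation": [-8,21.8,13],"roll": 0}
    - {"fingers": 1,"translation": [-8,21.8,13],"roll": 0}

```text
clock: 23.13
eef_pos: [0.459, -0.2829, 0.1046]
tool_rot: [0.982, 0.191, 0.001, 0.001]
ft_force: [0.4, -0.0, -1.2]
grip_width: 0.0403
```

>>> play_rows:
  motion:
    - {"fingers": 1,"translation": [0,0,0.2],"roll": 0}
    - {"fingers": 1,"translation": [0,0,0.4],"roll": 0}
    - {"fingers": 1,"translation": [0,0,0.5],"roll": 0}
    - {"fingers": 1,"translation": [0,0,0.6],"roll": 0}
    - {"fingers": 1,"translation": [0,0,0.65],"roll": 0}
    - {"fingers": 1,"translation": [0,0,0.65],"roll": 0}

```text
clock: 23.63
eef_pos: [0.4583, -0.2832, 0.0981]
tool_rot: [0.982, 0.191, 0.001, 0.001]
ft_force: [-0.9, 0.3, 3.9]
grip_width: 0.0407
```

>>> play_rows:
  motion:
    - {"fingers": -0.4,"translation": [0,0,0],"roll": 0}
    - {"fingers": -0.4,"translation": [0,0,0],"roll": 0}
    - {"fingers": -0.4,"translation": [0,0,0],"roll": 0}
    - {"fingers": -0.4,"translation": [0,0,0],"roll": 0}
    - {"fingers": -0.4,"translation": [0,0,-1],"roll": 0}
    - {"fingers": -0.4,"translation": [0,0,-4],"roll": 0}
    - {"fingers": -0.4,"translation": [0,0,-8],"roll": 0}
    - {"fingers": 0,"translation": [0,0,-11],"roll": 0}
    - {"fingers": 0,"translation": [0,0,-12],"roll": 0}
    - {"fingers": 0,"translation": [0,0,-12],"roll": 0}
    - {"fingers": 0,"translation": [0,0,-12],"roll": 0}

```text
clock: 24.55
eef_pos: [0.458, -0.2829, 0.2171]
tool_rot: [0.982, 0.191, 0.0, 0.0]
ft_force: [0.6, -0.0, -0.3]
grip_width: 0.0432
```

```bash
python3 -c "
from h import *
go(.614,.1477,.20,78.9)"
```

```text
t 24.55 p [ 0.458  -0.2829  0.2171] yaw 22.0 -> shift [ 30.6  -34.08   1.7 ] roll -56.889790072932215 j6 36.0
```

>>> play_rows:
  motion:
    - {"fingers": 0,"translation": [2.5,-2.8,0],"roll": -5}
    - {"fingers": 0,"translation": [5,-5.6,0],"roll": -10}
    - {"fingers": 0,"translation": [7.6,-8.5,0],"roll": -15}
    - {"fingers": 0,"translation": [10.2,-11.4,0],"roll": -20}
    - {"fingers": 0,"translation": [12.8,-14.3,0],"roll": -25}
    - {"fingers": 0,"translation": [15.4,-17.2,0],"roll": -30}
    - {"fingers": 0,"translation": [18,-20.1,0],"roll": -35}
    - {"fingers": 0,"translation": [20.6,-23,0],"roll": -40}
    - {"fingers": 0,"translation": [23.2,-25.9,0],"roll": -45}
    - {"fingers": 0,"translation": [25.8,-28.8,0],"roll": -50}
    - {"fingers": 0,"translation": [28.2,-31.5,1],"roll": -55}
    - {"fingers": 0,"translation": [30,-33.5,1.7],"roll": -56.9}
    - {"fingers": 0,"translation": [30.6,-34.1,1.7],"roll": -56.9}
    - {"fingers": 0,"translation": [30.6,-34.1,1.7],"roll": -56.9}
    - {"fingers": 0,"translation": [30.6,-34.1,1.7],"roll": -56.9}
    - {"fingers": 0,"translation": [30.6,-34.1,1.7],"roll": -56.9}

```text
clock: 25.88
eef_pos: [0.6132, 0.1465, 0.1991]
tool_rot: [0.773, 0.635, -0.001, -0.0]
ft_force: [-0.9, -0.6, -0.1]
grip_width: 0.0429
```

```bash
python3 st.py 172 230 236 318; python3 -c "
from h import *
go(.614,.1477,.082,78.9)
c=cam('wrist'); crop(c,160,100,480,370,2.2,'w6.png')
a=np.radians(-11.1);R=np.array([[np.cos(a),-np.sin(a)],[np.sin(a),np.cos(a)]])
P=[[*(R@[i*.025,j*.007]+[.614,.1477]),.086] for i,j in((1,1),(1,-1),(-1,-1),(-1,1))]
print((proj(c,P)-[160,100])*2.2)"
```

```text
[ 180  236   43   78 2725] rect ((0.4441380202770233, 0.30680710077285767), (0.15307557582855225, 0.07803560793399811), 6.196105480194092) circ ((0.4438438415527344, 0.3069406747817993), 0.08363955467939377)
centroid 0.4433010349391878 0.3066382595815484
t 25.93 p [0.6134 0.1463 0.1997] yaw 78.8 -> shift [ 0.16  0.04 11.77] roll -0.1198879293097832 j6 25.0
[[386.41631008 384.78708764]
 [344.89698711 384.86311309]
 [343.85491068 239.04620384]
 [387.77293479 238.96371617]]
```

View pics/w6.png

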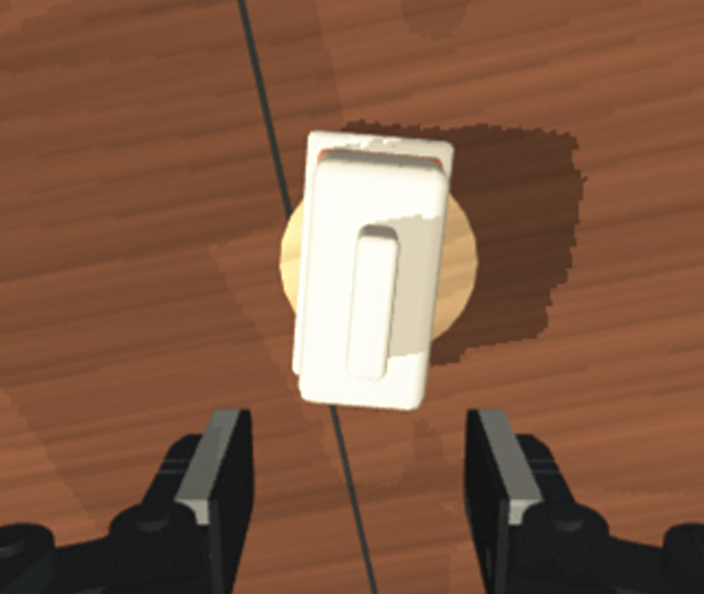

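The bar runs from (377,232) to (367,380), turned about 4.5° clockwise and offset about +2 mm in x and -2 mm in y from the prediction. I'll correct for that and grip.

>>> play_rows:
  motion:
    - {"fingers": 0,"translation": [0.35,-0.15,2],"roll": 4.5}
    - {"fingers": 0,"translation": [0.35,-0.15,5],"roll": 4.5}
    - {"fingers": 0,"translation": [0.35,-0.15,8],"roll": 4.5}
    - {"fingers": 0,"translation": [0.35,-0.15,10.5],"roll": 4.5}
    - {"fingers": 0,"translation": [0.35,-0.15,11.3],"roll": 4.5}
    - {"fingers": 0,"translation": [0.35,-0.15,11.6],"roll": 4.5}
    - {"fingers": 0,"translation": [0.35,-0.15,11.6],"roll": 4.5}
    - {"fingers": 0,"translation": [0.35,-0.15,11.6],"roll": 4.5}

```text
clock: 26.65
eef_pos: [0.6144, 0.1515, 0.0859]
tool_rot: [0.797, 0.604, 0.002, 0.001]
ft_force: [0.5, 0.4, 0.1]
grip_width: 0.0427
```

>>> play_rows:
  motion:
    - {"fingers": 0.5,"translation": [0,0,0],"roll": 0}
    - {"fingers": 1,"translation": [0,0,0],"roll": 0}
    - {"fingers": 1,"translation": [0,0,0],"roll": 0}
    - {"fingers": 1,"translation": [0,0,0],"roll": 0}
    - {"fingers": 1,"translation": [0,0,0],"roll": 0}
    - {"fingers": 1,"translation": [0,0,0],"roll": 0}
    - {"fingers": 1,"translation": [0,0,0],"roll": 0}
    - {"fingers": 1,"translation": [0,0,0],"roll": 0}
    - {"fingers": 1,"translation": [0,0,0],"roll": 0}

```text
clock: 27.4
eef_pos: [0.614, 0.1517, 0.0856]
tool_rot: [0.797, 0.605, 0.001, 0.001]
ft_force: [-0.5, -1.7, 6.1]
grip_width: 0.0121
```

```bash
python3 -c "
from h import *
go(.4444,.2994,.165,95)"
```

```text
t 27.4 p [0.614  0.1517 0.0856] yaw 74.4 -> shift [  9.67 -20.29  -7.99] roll -20.59504676385467 j6 29.0
```

>>> play_rows:
  motion:
    - {"fingers": 1,"translation": [0,0,-1],"roll": 0}
    - {"fingers": 1,"translation": [0,0,-3],"roll": 0}
    - {"fingers": 1,"translation": [0,0,-6],"roll": 0}
    - {"fingers": 1,"translation": [0,0,-9],"roll": 0}
    - {"fingers": 1,"translation": [0.3,-0.6,-10.5],"roll": -1}
    - {"fingers": 1,"translation": [1,-2.1,-10.5],"roll": -3}
    - {"fingers": 1,"translation": [2.1,-4.5,-10.5],"roll": -5}
    - {"fingers": 1,"translation": [3.4,-7.2,-10.5],"roll": -8}
    - {"fingers": 1,"translation": [4.8,-10.1,-10.5],"roll": -11}
    - {"fingers": 1,"translation": [6.2,-13,-10.5],"roll": -14}
    - {"fingers": 1,"translation": [7.6,-15.9,-10.5],"roll": -17}
    - {"fingers": 1,"translation": [8.7,-18.3,-10.5],"roll": -19.5}
    - {"fingers": 1,"translation": [9.4,-19.8,-10.5],"roll": -20.6}
    - {"fingers": 1,"translation": [9.7,-20.3,-10.5],"roll": -20.6}
    - {"fingers": 1,"translation": [9.7,-20.3,-10.5],"roll": -20.6}
    - {"fingers": 1,"translation": [9.7,-20.3,-10.5],"roll": -20.6}
    - {"fingers": 1,"translation": [9.7,-20.3,-10.5],"roll": -20.6}

```text
clock: 28.82
eef_pos: [0.4443, 0.299, 0.1887]
tool_rot: [0.676, 0.737, -0.0, 0.0]
ft_force: [-0.2, -0.2, -3.9]
grip_width: 0.0123
```

```bash
python3 -c "
from h import *
go(.4444,.2994,.0856,95)
c=cam('wrist'); crop(c,140,40,500,400,1.65,'w7.png')
a=np.radians(5);R=np.array([[np.cos(a),-np.sin(a)],[np.sin(a),np.cos(a)]])
P=[[*(R@[i*.075,j*.045]+[.4444,.2994]),.012] for i,j in((1,1),(1,-1),(-1,-1),(-1,1))]
print((proj(c,P)-[140,40])*1.65)"
```

```text
t 28.82 p [0.4443 0.299  0.1887] yaw 94.9 -> shift [4.000e-02 1.000e-02 1.031e+01] roll -0.07038345511372768 j6 29.0
[[380.70489564 425.92501194]
 [225.24889682 426.10508734]
 [213.78983938 155.71531951]
 [392.00410196 155.52397371]]
```

View pics/w7.png

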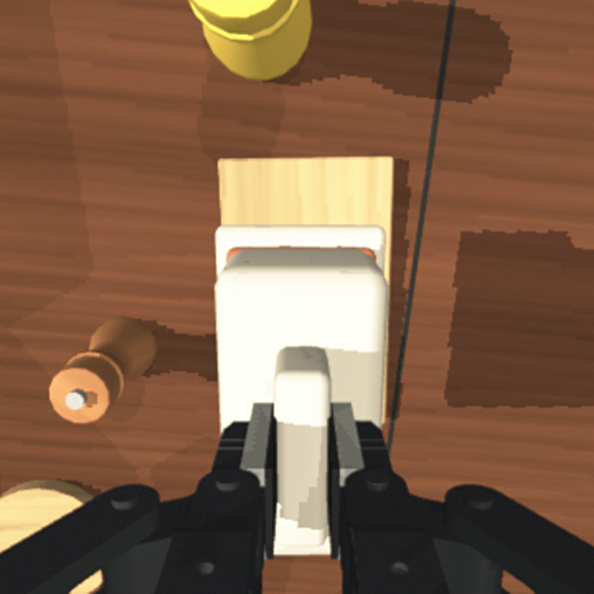

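The stand's far edge runs from (218,159) to (393,157), against a predicted 214–392 at 156. The dish is parallel to it within about 1°. I'll apply small corrections and lower.

>>> play_rows:
  motion:
    - {"fingers": 1,"translation": [0.15,0.2,1],"roll": -0.5}
    - {"fingers": 1,"translation": [0.15,0.2,3.5],"roll": -0.5}
    - {"fingers": 1,"translation": [0.15,0.2,6.5],"roll": -0.5}
    - {"fingers": 1,"translation": [0.15,0.2,8.8],"roll": -0.5}
    - {"fingers": 1,"translation": [0.15,0.2,9.6],"roll": -0.5}
    - {"fingers": 1,"translation": [0.15,0.2,9.9],"roll": -0.5}
    - {"fingers": 1,"translation": [0.15,0.2,9.9],"roll": -0.5}
    - {"fingers": 1,"translation": [0.15,0.2,9.9],"roll": -0.5}

```text
clock: 29.53
eef_pos: [0.4466, 0.3019, 0.091]
tool_rot: [0.672, 0.74, 0.001, 0.0]
ft_force: [0.4, 1.0, -3.6]
grip_width: 0.0125
```

>>> play_rows:
  motion:
    - {"fingers": 1,"translation": [-0.1,0,0.2],"roll": 0}
    - {"fingers": 1,"translation": [-0.1,0,0.35],"roll": 0}
    - {"fingers": 1,"translation": [-0.1,0,0.45],"roll": 0}
    - {"fingers": 1,"translation": [-0.1,0,0.5],"roll": 0}
    - {"fingers": 1,"translation": [-0.1,0,0.55],"roll": 0}
    - {"fingers": 1,"translation": [-0.1,0,0.55],"roll": 0}
    - {"fingers": 1,"translation": [-0.1,0,0.55],"roll": 0}

```text
clock: 30.12
eef_pos: [0.4459, 0.3004, 0.0856]
tool_rot: [0.672, 0.74, 0.001, 0.0]
ft_force: [-1.8, -3.2, 5.9]
grip_width: 0.0124
```

>>> play_rows:
  motion:
    - {"fingers": 0.5,"translation": [0,0,0],"roll": 0}
    - {"fingers": 0.3,"translation": [0,0,0],"roll": 0}
    - {"fingers": 0.3,"translation": [0,0,0],"roll": 0}
    - {"fingers": 0.3,"translation": [0,0,0],"roll": 0}
    - {"fingers": 0.3,"translation": [0,0,-1],"roll": 0}
    - {"fingers": 0,"translation": [0,0,-4],"roll": 0}
    - {"fingers": 0,"translation": [0,0,-8],"roll": 0}
    - {"fingers": 0,"translation": [0,0,-11],"roll": 0}
    - {"fingers": -0.4,"translation": [0,0,-13],"roll": 0}
    - {"fingers": -0.4,"translation": [0,0,-13],"roll": 0}
    - {"fingers": -0.4,"translation": [0,0,-13],"roll": 0}

```text
clock: 31.03
eef_pos: [0.4464, 0.301, 0.2165]
tool_rot: [0.672, 0.74, 0.002, 0.001]
ft_force: [0.4, 0.2, -0.8]
grip_width: 0.0597
```

```bash
python3 -c "
from h import *
go(.4583,-.2832,.215,22)"
```

```text
t 31.03 p [0.4464 0.301  0.2165] yaw 95.5 -> shift [-5.827e+01 -4.430e+00  1.000e-02] roll 73.51342887353832 j6 28.0
```

>>> play_rows:
  motion:
    - {"fingers": -0.4,"translation": [-4,-0.3,0],"roll": 5}
    - {"fingers": -0.4,"translation": [-8,-0.6,0],"roll": 10}
    - {"fingers": -0.4,"translation": [-12,-0.9,0],"roll": 15}
    - {"fingers": -0.4,"translation": [-16,-1.2,0],"roll": 20}
    - {"fingers": -0.4,"translation": [-20,-1.5,0],"roll": 25}
    - {"fingers": -0.4,"translation": [-24,-1.8,0],"roll": 30}
    - {"fingers": -0.4,"translation": [-28,-2.1,0],"roll": 35}
    - {"fingers": -0.4,"translation": [-32,-2.4,0],"roll": 40}
    - {"fingers": -0.4,"translation": [-36,-2.7,0],"roll": 45}
    - {"fingers": -0.4,"translation": [-40,-3,0],"roll": 50}
    - {"fingers": -0.4,"translation": [-44,-3.3,0],"roll": 56}
    - {"fingers": -0.4,"translation": [-48,-3.6,0],"roll": 62}
    - {"fingers": -0.4,"translation": [-52,-4,0],"roll": 68}
    - {"fingers": -0.4,"translation": [-56,-4.3,0],"roll": 73.5}
    - {"fingers": -0.4,"translation": [-58.3,-4.4,0],"roll": 73.5}
    - {"fingers": -0.4,"translation": [-58.3,-4.4,0],"roll": 73.5}
    - {"fingers": -0.4,"translation": [-58.3,-4.4,0],"roll": 73.5}
    - {"fingers": -0.4,"translation": [-58.3,-4.4,0],"roll": 73.5}

```text
clock: 32.53
eef_pos: [0.4569, -0.2832, 0.213]
tool_rot: [0.982, 0.191, -0.001, -0.001]
ft_force: [0.4, 0.5, 0.0]
grip_width: 0.0599
```

```bash
python3 st.py 252 165 305 220; python3 -c "
from h import *
go(.4583,-.2832,.095,22)
c=cam('wrist'); q=c['pixels']; hsv=cv2.cvtColor(q,cv2.COLOR_RGB2HSV)
print(proj(c,[.4583,-.2832,.122]))
p=proj(c,[.4583,-.2832,.122])[0].astype(int); g=hsv[p[1]-25:p[1]+25,p[0]-25:p[0]+25]
m=(g[...,1]<60)&(g[...,2]>110); ys,xs=np.nonzero(m); print(m.sum(),xs.mean()+p[0]-25,ys.mean()+p[1]-25,xs.std(),ys.std())"
```

```text
[ 256  172   42   41 1355] rect ((0.6156463027000427, 0.15216563642024994), (0.08394814282655716, 0.08519722521305084), 0.41038164496421814) circ ((0.6155396103858948, 0.15164172649383545), 0.043527752161026)
centroid 0.6157487313321804 0.1515178427610121
t 32.58 p [ 0.4571 -0.2829  0.2134] yaw 22.1 -> shift [ 0.11  0.1  11.84] roll 0.07310403563582213 j6 36.0
[[327.40012191 251.19586039]]
277 324.014440433213 248.52707581227435 4.667245973343775 6.7382862478103
```

>>> play_rows:
  motion:
    - {"fingers": -0.4,"translation": [0,0,3],"roll": 0}
    - {"fingers": -0.4,"translation": [0,0,6],"roll": 0}
    - {"fingers": -0.4,"translation": [0,0,9],"roll": 0}
    - {"fingers": -0.4,"translation": [0,0,11.2],"roll": 0}
    - {"fingers": -0.4,"translation": [0,0,11.8],"roll": 0}
    - {"fingers": -0.4,"translation": [0,0,11.8],"roll": 0}
    - {"fingers": 0,"translation": [0,0,11.8],"roll": 0}
    - {"fingers": 1,"translation": [0,0,11.8],"roll": 0}
    - {"fingers": 1,"translation": [0,0,11.8],"roll": 0}
    - {"fingers": 1,"translation": [0,0,11.8],"roll": 0}
    - {"fingers": 1,"translation": [0,0,11.8],"roll": 0}
    - {"fingers": 1,"translation": [0,0,11.8],"roll": 0}
    - {"fingers": 1,"translation": [0,0,11.8],"roll": 0}
    - {"fingers": 1,"translation": [0,0,11.8],"roll": 0}

```text
clock: 33.8
eef_pos: [0.459, -0.2848, 0.0982]
tool_rot: [0.982, 0.191, 0.002, 0.001]
ft_force: [-0.4, 0.7, 5.9]
grip_width: 0.0404
```

```bash
python3 -c "
from h import *
go(.6157,.1516,.24)"
```

```text
t 33.8 p [ 0.459  -0.2848  0.0982] yaw 22.0 -> shift [ 30.93 -34.54 -14.19] roll None j6 36.0
```

>>> play_rows:
  motion:
    - {"fingers": 1,"translation": [0,0,-1],"roll": 0}
    - {"fingers": 1,"translation": [0,0,-3],"roll": 0}
    - {"fingers": 1,"translation": [0,0,-6],"roll": 0}
    - {"fingers": 1,"translation": [0,0,-9],"roll": 0}
    - {"fingers": 1,"translation": [0.3,-0.4,-11.5],"roll": 0}
    - {"fingers": 1,"translation": [1.5,-1.7,-12],"roll": 0}
    - {"fingers": 1,"translation": [3.3,-3.7,-12],"roll": 0}
    - {"fingers": 1,"translation": [5.6,-6.2,-12],"roll": 0}
    - {"fingers": 1,"translation": [7.9,-8.8,-12],"roll": 0}
    - {"fingers": 1,"translation": [10.2,-11.4,-12],"roll": 0}
    - {"fingers": 1,"translation": [12.5,-14,-12],"roll": 0}
    - {"fingers": 1,"translation": [14.8,-16.6,-12],"roll": 0}
    - {"fingers": 1,"translation": [17.1,-19.2,-12],"roll": 0}
    - {"fingers": 1,"translation": [19.4,-21.8,-12],"roll": 0}
    - {"fingers": 1,"translation": [21.7,-24.3,-12],"roll": 0}
    - {"fingers": 1,"translation": [24,-26.8,-12],"roll": 0}
    - {"fingers": 1,"translation": [26.3,-29.4,-12],"roll": 0}
    - {"fingers": 1,"translation": [28.5,-31.8,-12],"roll": 0}
    - {"fingers": 1,"translation": [30.2,-33.7,-12],"roll": 0}
    - {"fingers": 1,"translation": [31,-34.5,-12],"roll": 0}

```text
clock: 35.47
eef_pos: [0.6162, 0.1554, 0.2161]
tool_rot: [0.981, 0.193, -0.0, -0.0]
ft_force: [-0.1, 0.1, -0.8]
grip_width: 0.0405
```

>>> play_rows:
  motion:
    - {"fingers": 1,"translation": [0,0,2],"roll": 0}
    - {"fingers": 1,"translation": [0,0,4],"roll": 0}
    - {"fingers": 1,"translation": [0,0,5],"roll": 0}
    - {"fingers": 1,"translation": [0,0,5],"roll": 0}
    - {"fingers": 1,"translation": [0,0,5],"roll": 0}

```text
clock: 35.88
eef_pos: [0.6153, 0.1511, 0.166]
tool_rot: [0.982, 0.19, -0.001, 0.0]
ft_force: [0.2, -0.5, -1.4]
grip_width: 0.0408
```

```bash
python3 -c "
from h import *
go(.6157,.1516,.1052)
c=cam('wrist'); crop(c,160,100,480,370,2.2,'w8.png')
P=[[.6157+.042*np.cos(t),.1516+.042*np.sin(t),.012] for t in np.linspace(0,6.283,60)]
q=(proj(c,P)-[160,100])*2.2; print(q.min(0),q.max(0))"
```

```text
t 35.88 p [0.6153 0.1511 0.166 ] yaw 22.0 -> shift [ 0.07 -0.03  6.08] roll None j6 82.0
[254.2913768  164.25308644] [477.07034945 380.37567464]
```

View pics/w8.png

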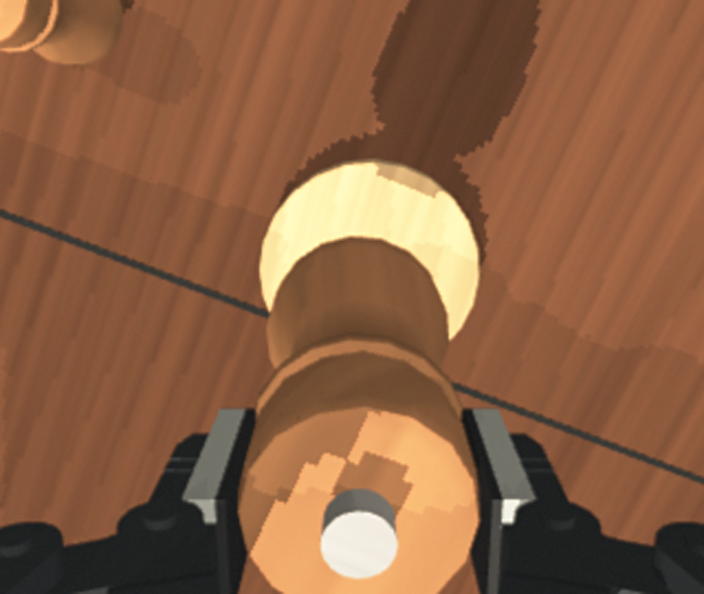

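The stand rim spans x 260–480 with its top at y 160, against a predicted 254–477 and 164. I'll shift about +2 mm in x and -1.5 mm in y, then lower.

>>> play_rows:
  motion:
    - {"fingers": 1,"translation": [0.2,-0.15,2],"roll": 0}
    - {"fingers": 1,"translation": [0.2,-0.15,4],"roll": 0}
    - {"fingers": 1,"translation": [0.2,-0.15,5.2],"roll": 0}
    - {"fingers": 1,"translation": [0.2,-0.15,5.6],"roll": 0}
    - {"fingers": 1,"translation": [0.2,-0.15,5.8],"roll": 0}
    - {"fingers": 1,"translation": [0.2,-0.15,5.8],"roll": 0}
    - {"fingers": 1,"translation": [0.2,-0.15,5.8],"roll": 0}

```text
clock: 36.52
eef_pos: [0.6182, 0.1541, 0.11]
tool_rot: [0.982, 0.191, 0.001, -0.0]
ft_force: [0.8, -0.3, -0.5]
grip_width: 0.0408
```

>>> play_rows:
  motion:
    - {"fingers": 1,"translation": [-0.1,0,0.2],"roll": 0}
    - {"fingers": 1,"translation": [-0.1,0,0.35],"roll": 0}
    - {"fingers": 1,"translation": [-0.1,0,0.45],"roll": 0}
    - {"fingers": 1,"translation": [-0.1,0,0.5],"roll": 0}
    - {"fingers": 1,"translation": [-0.1,0,0.5],"roll": 0}
    - {"fingers": 1,"translation": [-0.1,0,0.5],"roll": 0}

```text
clock: 37.02
eef_pos: [0.6166, 0.1538, 0.1053]
tool_rot: [0.982, 0.191, 0.001, -0.0]
ft_force: [-2.1, 0.6, 5.5]
grip_width: 0.0406
```

>>> play_rows:
  motion:
    - {"fingers": 0,"translation": [0,0,0],"roll": 0}
    - {"fingers": -0.4,"translation": [0,0,0],"roll": 0}
    - {"fingers": -0.4,"translation": [0,0,0],"roll": 0}
    - {"fingers": -0.4,"translation": [0,0,0],"roll": 0}
    - {"fingers": -0.4,"translation": [0,0,-1],"roll": 0}
    - {"fingers": -0.4,"translation": [0,0,-4],"roll": 0}
    - {"fingers": -0.4,"translation": [0,0,-8],"roll": 0}
    - {"fingers": -0.4,"translation": [0,0,-12],"roll": 0}
    - {"fingers": -0.4,"translation": [0,0,-13],"roll": 0}
    - {"fingers": -0.4,"translation": [0,0,-13],"roll": 0}

```text
clock: 37.85
eef_pos: [0.6188, 0.1542, 0.2395]
tool_rot: [0.982, 0.191, 0.005, -0.0]
ft_force: [-0.6, -0.2, 0.2]
grip_width: 0.0599
```

```bash
python3 -c "
from h import *
go(.3,-.36,.24)"
```

```text
t 37.85 p [0.6188 0.1542 0.2395] yaw 22.0 -> shift [-48.82  35.73  -0.52] roll None j6 82.0
```

>>> play_rows:
  motion:
    - {"fingers": -0.4,"translation": [-3,2.2,-0.5],"roll": 0}
    - {"fingers": -0.4,"translation": [-6,4.4,-0.5],"roll": 0}
    - {"fingers": -0.4,"translation": [-9,6.6,-0.5],"roll": 0}
    - {"fingers": -0.4,"translation": [-12,8.8,-0.5],"roll": 0}
    - {"fingers": -0.4,"translation": [-15,11,-0.5],"roll": 0}
    - {"fingers": -0.4,"translation": [-18,13.2,-0.5],"roll": 0}
    - {"fingers": -0.4,"translation": [-21,15.4,-0.5],"roll": 0}
    - {"fingers": -0.4,"translation": [-24,17.6,-0.5],"roll": 0}
    - {"fingers": -0.4,"translation": [-27,19.8,-0.5],"roll": 0}
    - {"fingers": -0.4,"translation": [-30,22,-0.5],"roll": 0}
    - {"fingers": -0.4,"translation": [-33,24.2,-0.5],"roll": 0}
    - {"fingers": -0.4,"translation": [-36,26.4,-0.5],"roll": 0}
    - {"fingers": -0.4,"translation": [-39,28.6,-0.5],"roll": 0}
    - {"fingers": -0.4,"translation": [-42,30.8,-0.5],"roll": 0}
    - {"fingers": -0.4,"translation": [-45,33,-0.5],"roll": 0}
    - {"fingers": -0.4,"translation": [-48,35.2,-0.5],"roll": 0}
    - {"fingers": -0.4,"translation": [-48.8,35.7,-0.5],"roll": 0}
    - {"fingers": -0.4,"translation": [-48.8,35.7,-0.5],"roll": 0}
    - {"fingers": -0.4,"translation": [-48.8,35.7,-0.5],"roll": 0}

```text
clock: 39.43
eef_pos: [0.2969, -0.3598, 0.2374]
tool_rot: [0.982, 0.19, -0.0, -0.001]
ft_force: [1.1, 1.1, -0.4]
grip_width: 0.0601
```

Run:
```python
from h import *
c=cam("top"); crop(c,170,145,460,325,2.7,"t4.png")
def m(c,P,o,s): return ((proj(c,P)-o)*s).round(0).tolist()
o=[170,145]
def rect(x,y,yaw,a,b,z):
    t=np.radians(yaw);R=np.array([[np.cos(t),-np.sin(t)],[np.sin(t),np.cos(t)]]);return [[*(R@[i*a,j*b]+[x,y]),z] for i,j in((1,1),(1,-1),(-1,-1),(-1,1))]
print("sugar knob if centred",m(c,[.635,-.1483,.104],o,2.7))
print("mill button if centred",m(c,[.6157,.1516,.129],o,2.7))
print("jar lid if centred",m(c,rect(.4322,-.0173,-3.2,.027,.027,.078),o,2.7))
print("bar if centred",m(c,rect(.4450,.3000,5.3,.025,.007,.086),o,2.7), "base",m(c,rect(.4450,.3,5.3,.052,.029,.02),o,2.7))
s=cam("scene","s2.png"); print(bot.get_obs()["clock"])
```

```text
sugar knob if centred [[701.0, 81.0]]
mill button if centred [[276.0, 99.0]]
jar lid if centred [[479.0, 327.0], [554.0, 331.0], [550.0, 407.0], [474.0, 402.0]]
bar if centred [[57.0, 311.0], [76.0, 310.0], [81.0, 380.0], [62.0, 382.0]] base [[45.0, 282.0], [122.0, 276.0], [132.0, 413.0], [55.0, 420.0]]
39.5333
```

View pics/t4.png

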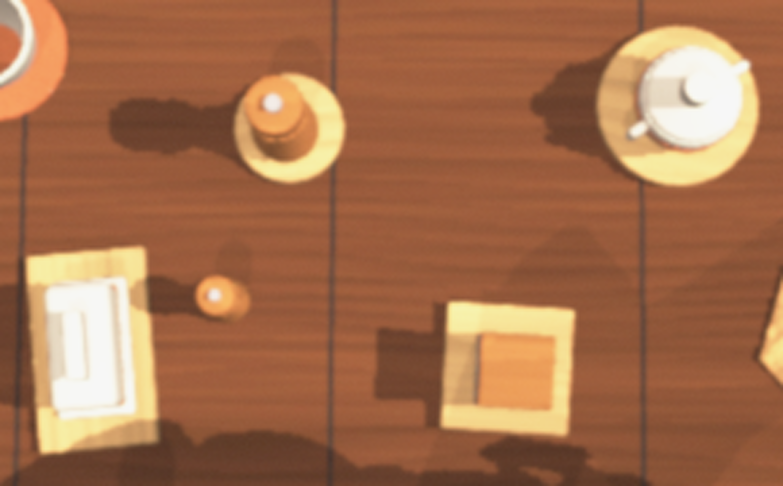

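View pics/s2.png

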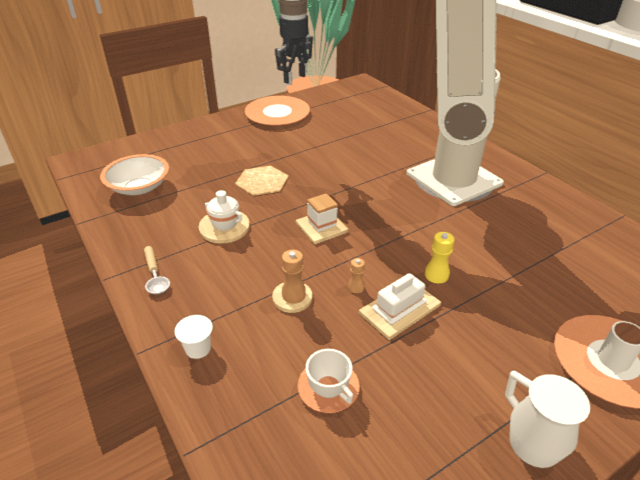

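Visually everything is right and the cup and decoy mills are untouched. The sugar pot may be a few mm off, with its knob at (696,90) against an ideal (701,81), so I'll check it numerically from the scene camera.

Run:
```python
from h import *
s=cam("scene"); c=cam("top")
th=np.linspace(0,6.283,80)
def bb(cm,x,y,r,z):
    q=proj(cm,np.c_[x+r*np.cos(th),y+r*np.sin(th),0*th+z]); return np.r_[q.min(0),q.max(0)].round(1)
print("scene pred: stand L",bb(s,.635,-.1483,.062,.012),"knob top",bb(s,.635,-.1483,.012,.104),"belly",bb(s,.635,-.1483,.039,.05))
print("top pred: belly",bb(c,.635,-.1483,.039,.05),"stand",bb(c,.635,-.1483,.062,.012))
def white(cm,x0,y0,x1,y1,name):
    h=cv2.cvtColor(cm["pixels"],cv2.COLOR_RGB2HSV)[y0:y1,x0:x1]; m=((h[...,1]<55)&(h[...,2]>120)).astype(np.uint8)
    m=cv2.morphologyEx(m,cv2.MORPH_OPEN,np.ones((9,9),np.uint8)); n,l,st,_=cv2.connectedComponentsWithStats(m); i=1+np.argmax(st[1:,4]); b=st[i]
    print(name,b[0]+x0,b[1]+y0,b[0]+b[2]+x0-1,b[1]+b[3]+y0-1)
white(c,395,150,455,205,"top belly"); white(s,190,185,255,245,"scene belly")
h=cv2.cvtColor(s["pixels"],cv2.COLOR_RGB2HSV)[190:250,190:260]
m=((h[...,0]>12)&(h[...,0]<28)&(h[...,1]>60)&(h[...,2]>140)).astype(np.uint8); ys,xs=np.nonzero(m); print("scene stand",xs.min()+190,ys.min()+190,xs.max()+190,ys.max()+190)
# knob rows in scene
w=((h[...,1]<55)&(h[...,2]>120))
for r in range(0,20,2):
    x=np.nonzero(w[r])[0]
    if len(x): print(r+190,x.min()+190,x.max()+190)
```

```text
scene pred: stand L [199.2 208.1 249.5 238.8] knob top [215.  189.4 225.2 195.2] belly [206.6 201.3 238.8 220.4]
top pred: belly [405.  161.3 443.7 199.5] stand [391.1 154.4 450.6 213.3]
top belly 408 163 444 198
scene belly 208 192 236 216
scene stand 190 190 259 249
192 216 225
194 216 225
196 217 228
198 214 233
200 211 235
202 209 237
204 205 236
206 206 237
208 207 237
```

The belly and knob agree with the centred prediction to within about 1–2 px (2–3 mm), so I'm handing the job in.

```bash
python3 -c "
from h import *
print(bot.job_done(), bot.get_obs()['clock'])"
```

```text
the job is handed in; nothing more can be done
the job is handed in; nothing more can be done
```

All four pots are on their own stands, upright. The cork mat is clear again, and the job was handed in at about 40 s. I moved them in this order:
1. Sugar pot to the mat.
2. Jam jar to the square stand.
3. Sugar pot to the large round stand.
4. Large brown pepper mill to the mat.
5. Butter dish to the oblong stand.
6. Pepper mill to the small round stand.

I released each pot only after the wrist force showed it was resting on the surface.

**Final views:** the last top and scene pictures show every pot in place. The teacup and the yellow and small brown mills look undisturbed, and the arm is clear of everything.

**Centring:** the last measurements put each pot within about 2–4 mm of its stand's centre. The jar and dish look parallel to their stands to within about 2°.

**One disagreement:** read by eye in the top picture, the sugar pot's knob was about 6 mm off centre. The pot's belly in the top view and its knob in the scene view put it within about 2–3 mm. Most other high points in the top view were also off by about 3 mm the same way, so I put it down to calibration or my reading and left the pot where it was.

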